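Lay a bearing cartridge in the cradle and hold the grease coupler home on its nipple

TASK

Lay the upright bearing cartridge back into the inclined V cradle, foot against the cradle's foot plate and nipple end up, and let go of it. Then take the orange grease coupler from its stand, press its mouth squarely onto the tilted nipple until it snaps over the head, push on until the coupler's spring is fully compressed, and finish while still gripping the coupler and holding it pressed home. Leave all the other things on the bench where they are.

Things in the scene. Friction and masses are not known exactly. Their poses are not given: they have to be found in the camera images.
- cartridge_center (a point): Bearing cartridge: grey metal cylinder, darker in its lower half, blue band near the foot, 42 mm in diameter and 130 mm long, about 0.35 kg, balancing 55 mm from the foot, loose, standing upright at the start. This point is on its axis, half-way (65 mm from the foot); z runs along the axis from the foot to the nipple end.
- nipple (a point): Tip of the brass button-head grease nipple that stands out axially from the middle of the cartridge's top end (tip 26 mm beyond that end, 156 mm from the foot). From the tip down: a cone widening from 8 to 16 mm diameter over 6 mm, a 16 mm rim 2 mm thick, an 8 mm neck 18 mm long. z points outward along the axis.
- cradle_seat (a point): Fixed blue cradle, its white V trough leaning 0.65 rad from vertical, upper end toward the robot. Point: middle of the aluminium foot plate, 40 mm above the bench, where the foot's centre belongs. z: up along the trough, the cartridge's axis when home; x: out of the open side; y: level, across. V walls, on the -x side, cover z up to 72 mm and y to 32 mm either way; a sloping lip 14 mm high at x = 24 to 36 mm guides the foot.
- cradle_top (a point): Point on the trough's axis 156 mm above the foot plate: the nipple's tip lies here when the cartridge is fully home in the cradle. Same axes as cradle_seat.
- coupler_grip (a point): Grease coupler: orange cylindrical handle 29 mm in diameter with a black cap and a steel coupling end, 130 mm long, about 0.24 kg, loose, standing mouth down in a cup (the stand). Point on its axis at a good place to grip, 85 mm from the mouth (the cap, 32 mm in diameter, starts 120 mm from the mouth). z runs from the mouth to the cap.
- coupler_mouth (a point): Centre of the coupler's open end: a funnel 27 mm wide narrowing in 8 mm to a 19 mm bore; outside 33 mm. Axes as coupler_grip, any turn about z. Three sprung jaws 8 to 11 mm inside spread over the nipple's head and snap shut behind its rim when the tip is about 19 mm inside; spreading them takes 6 to 10 N, with the tip 9 to 14 mm inside.
- plunger (a joint): Sprung plunger in the coupler's bore, in m: 0 out, its face 16 mm inside the mouth; 0.009 fully pressed in (tip of the nipple 25 mm inside the mouth, 1 mm short of the mouth meeting the cartridge). About 2 N to start, 6 N at 0.003 (the snap), 14 N fully in. Once snapped and let go it springs back to about 0.003, so it must be held in.
- stand: Fixed stand: a 90 mm steel disc 6 mm thick with a black cup, 45 mm outside, 39 mm bore, rising to 32 mm above the bench. Origin at the centre of its underside. The coupler stands in the cup, mouth on the disc.
- bottle: White bottle with blue cap, 52 mm in diameter, 130 mm high; bystander, origin at its foot.
- tape: Yellow tape roll, 90 mm across, 24 mm high; bystander, origin at its underside.
- driver: Screwdriver lying down; bystander.
- tray: Black tray 100 x 140 x 35 mm; bystander, origin at its underside.
- idler: Small grey idler roller on end, 36 mm in diameter, 50 mm high; bystander, origin at its underside.
- wipes: Cardboard box 110 x 110 x 70 mm; bystander, origin at its underside.
- cap_pot: Green round pot, 60 mm in diameter, 40 mm high; bystander, origin at its underside.
Mind the look-alikes: they are no part of the job. What is shaped like the part that bears coupler_grip but green or purple is not meant.

How it is judged:
By the outcome, as a careful person would: the job done as asked, in the order asked, and still so for the second after the job is handed in, while the arm keeps its last pose, push and grip.
It also fails if it takes over 72 s, if anything falls off the work surface, if the arm or the gripper's body presses on something with over 40 N, if the wrist force passes 120 N, or if a joint passes its speed limit or range.

ROBOT

A 7-joint arm with a two-finger parallel gripper is mounted at the origin on the work surface. World frame = base frame: x ahead of the robot, y to its left, z up, the work surface at z = 0. Lengths are in m, angles in degrees, forces in N, time in s.
With the tool pointing down it reaches from about 0.375 to 0.925 m from the base axis. Payload 3.1 kg.
Tool frame: the origin (TCP) lies midway between the tips of the shut fingers; the grasp point (between the pads) lies 19 mm behind it; z points along the fingers, y is the line along which they close (so a half turn about z gives the same grasp; the last joint's range is limited). The gripper opens to 85 mm and grips with 20 to 120 N. Pads are 22 mm wide; open, the fingers measure 114 mm over their backs; the gripper's body (76 mm by 85 mm) begins 54 mm behind the grasp point. The pads swing forward as they close: fully open they stand 13 mm farther back than shut.
Start: joints at [-72.64, 21.939, 2.515, 91.553, -1.026, 66.532, -2.859], TCP at [0.254, 0.598, 0.198] pointing down, gripper open.
Joint ranges: [-149.38, 149.38], [-23.57, 123.04], [-84.95, 90], [0, 143.3], [-89.99, 269.99], [3.08, 112.72], [-163.45, 163.45]. Speed limits (degrees/s): [159.86, 159.86, 180, 180, 180, 180, 180].

INTERFACE

Orientations are given as a 3x3 rotation matrix whose columns are the frame's x, y, z axes.
In Python, from bench import r gives the robot as it stands.
- The arm moves only by the shell command python3 -m creep 'ROWS' [FORCE]. ROWS is a JSON object of lists of equal length, an entry for each row: "slide": the shift along the tool's x, y, z in m, a list of three; "rot": the turn, a rotation vector about the tool's x, y, z in degrees, a list of three; "claw": the opening, from 0 (shut) to 1 (fully open). In form: {"slide": [[tx, ty, tz], ...], "rot": [[wx, wy, wz], ...], "claw": [claw, ...]}. A call has 1 to 12 rows; each row is the pose to reach, as a shift and turn from the pose commanded when the call began, along the tool's axes at that moment; what a row does not reach only later rows make up. A row lasts 1/8 s, in which the tool goes at most 62.5 mm and 10.7 degrees, less where a joint would pass 70% of its speed; a pose out of reach is approached as far as the arm can. A call with a gripper value outside its range is refused whole. The fingers move at their own pace and stop on an object; FORCE is the grip in N (left out, the last holds). Time passes only in rows, so rows that repeat a pose let the fingers close. It gives the time, the measured TCP pose, the force, the opening and the grip force at its end, in the units of the state.
- r.get_state(): the state, without advancing time (a new reading comes with each control period).
- r.get_image(name): name is "scene" or "top"; returns the picture (480x640x3 uint8, red, green, blue); there is no depth.
- r.camera_info(name): a dict with "K" (3x3 intrinsics, pixels), "R" (3x3) and "t" (3): a world point X has camera coordinates R X + t. Camera axes: x right, y down, z forward; pixel columns grow to the right and rows downward; lengths in m; the calibration is good to about 2 mm. A picture is of the moment at which its call begins. camera_info takes no time and is no camera call.
- r.finish_job(): hands the job in; it is judged then, once.
The state is a dict: "time_s": time; "qpos": joint angles; "dq": joint speeds; "effort": joint torques, N m; "tool_pos": TCP position; "tool_rot": TCP orientation; "contact_force": force on the tool from outside, world axes, zero at the start; "ft_torque": the same for the moment, N m; "opening": finger opening in m; "grip_force": force on a finger pad.
Only numpy, scipy, OpenCV 4.12 (cv2) and the standard library are available. Lean on these libraries where they do the work, as an engineer would, in place of code of your own. Each camera call takes 0.05 s, during which the arm holds its last target. There are 200 camera calls.

## Working session

There is one attempt and no reset: what is moved stays moved. The work goes in short steps, Python scripts to look and compute and a shell command to move; the robot and the scene stay as the last step left them, time stands still between calls to the robot, and variables do not carry over. Pictures are saved under pics/ and viewed, at most 10 in all, crops included, and the job is handed in when it is done.

```bash
ls; mkdir -p pics; python3 - <<'E'
from bench import r
import cv2,numpy as np
np.set_printoptions(precision=4,suppress=True)
for n in("scene","top"):
    im=r.get_image(n);cv2.imwrite(f"pics/{n}0.png",im[:,:,::-1]);c=r.camera_info(n);print(n,c)
s=r.get_state();print(s)
E
```

```text
pics
scene {'K': array([[567.4587,   0.    , 324.3848],
       [  0.    , 567.4587, 234.6497],
       [  0.    ,   0.    ,   1.    ]]), 'R': array([[-0.5942,  0.804 ,  0.0217],
       [ 0.5541,  0.4287, -0.7136],
       [-0.583 , -0.412 , -0.7002]]), 't': array([ 0.3085, -0.2154,  1.8289])}
top {'K': array([[584.3683,   0.    , 316.0418],
       [  0.    , 584.3683, 235.1807],
       [  0.    ,   0.    ,   1.    ]]), 'R': array([[-0.0112, -0.9999, -0.0029],
       [-0.9771,  0.0116, -0.2125],
       [ 0.2126,  0.0005, -0.9771]]), 't': array([0.0127, 0.5504, 1.4573])}
{'time_s': 0.1, 'qpos': array([-72.64  ,  21.99  ,   2.511 ,  91.6389,  -1.0272,  66.5312,
        -2.8564]), 'dq': array([ 0.1935, -0.153 ,  0.0378, -0.2808, -0.0138,  0.0948, -0.1077]), 'effort': array([  0.0025, -43.4731,   1.0291, -25.0456,   0.0108,   0.0054,
         0.    ]), 'tool_pos': array([0.2532, 0.5976, 0.1966]), 'tool_rot': array([[-0.9208,  0.39  , -0.0008],
       [ 0.39  ,  0.9208, -0.0022],
       [-0.0001, -0.0024, -1.    ]]), 'contact_force': array([-0.1127,  0.3171, -0.5721]), 'ft_torque': array([0.0251, 0.0041, 0.0064]), 'grip_force': 0.0, 'opening': 0.08510981226320483}
```

View pics/scene0.png

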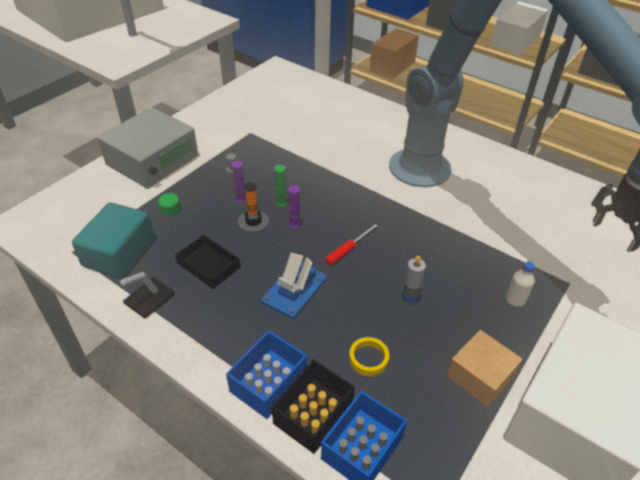

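View pics/top0.png

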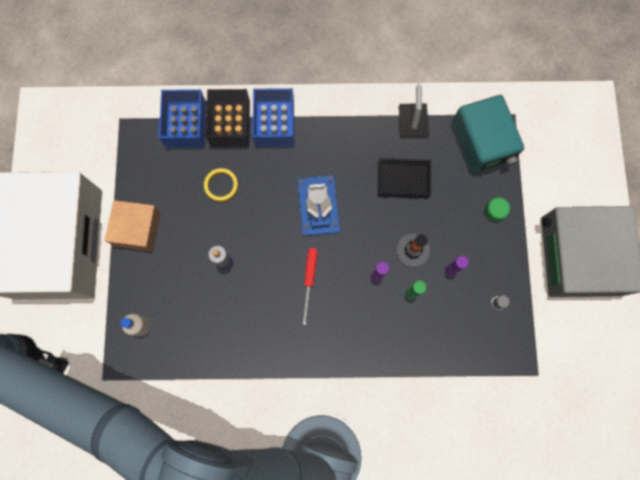

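Overview: the cartridge is at scene (414,280) / top (218,255), the cradle at scene (295,280) / top (319,203). Coupler candidates in the scene view are orange (252,200), purple (238,182) and (294,205), and green (281,185). Only the orange one stands in the stand's cup and matches the description; I'll confirm it in enlarged crops.

```bash
cat > mont.py <<'E'
import cv2,numpy as np
def mont(items,out,f=5,w=80,h=60):
    # items: (img,u0,v0) top-left; ticks each 10px
    rows=[]
    for im,u,v in items:
        c=cv2.resize(im[v:v+h,u:u+w],None,fx=f,fy=f,interpolation=cv2.INTER_CUBIC)
        for k in range(0,w,10):
            cv2.line(c,(k*f,0),(k*f,6),(0,255,255),1); cv2.putText(c,str(u+k),(k*f+1,16),0,.35,(0,255,255),1)
        for k in range(0,h,10):
            cv2.line(c,(0,k*f),(6,k*f),(0,255,255),1); cv2.putText(c,str(v+k),(7,k*f+4),0,.35,(0,255,255),1)
        rows.append(c)
    n=800//(w*f)
    cv2.imwrite(out,np.vstack([np.hstack(rows[i:i+n]) for i in range(0,len(rows),n)]))
E
python3 - <<'E'
import cv2
from mont import mont
s=cv2.imread('pics/scene0.png');t=cv2.imread('pics/top0.png')
mont([(s,375,250),(t,180,230),(s,215,175),(t,380,220)],'pics/m1.png')
mont([(s,255,250),(t,280,170)],'pics/m2.png',f=10//2*2//2*2 if 0 else 5,w=80,h=70)
E
```

```text
(no output)
```

View pics/m1.png

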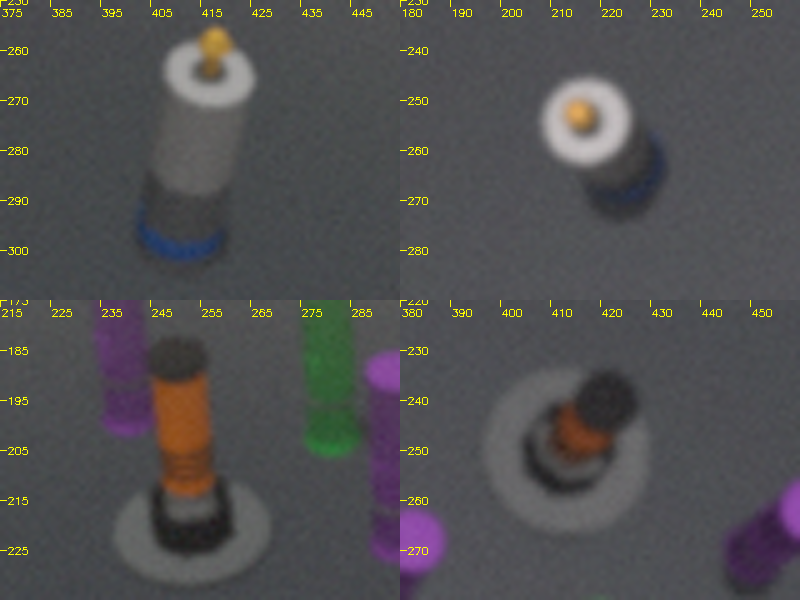

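View pics/m2.png

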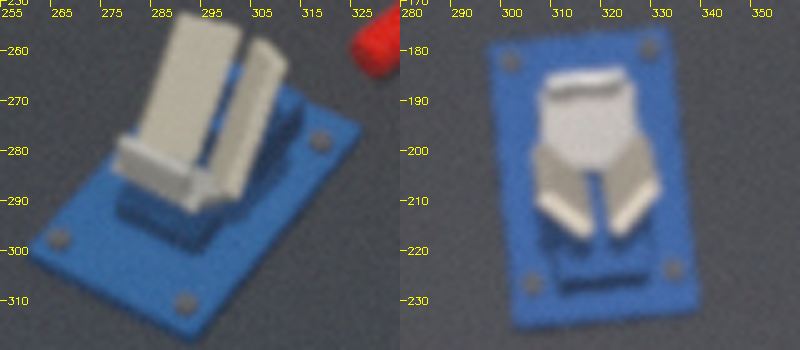

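Cartridge top-end centre is at scene (416.5,264.0) / top (217.0,253.8). The orange coupler stands in the cup on the steel disc, with its cap top at scene (250.2,186) / top (421.4,239.6) and the disc at scene (253,220.8) / top (412.8,249.8). That confirms it, since the green and purple ones stand on the bare mat. The cradle's wall corners are read off m2.

```bash
cat > geo.py <<'E'
import numpy as np,cv2
from bench import r
from scipy.optimize import least_squares
C={n:r.camera_info(n) for n in("scene","top")}
def proj(n,X):
    c=C[n];p=(c["R"]@np.atleast_2d(X).T).T+c["t"];p=p@c["K"].T;return p[:,:2]/p[:,2:]
def tri(s,t,**k):
    f=lambda X:np.r_[proj("scene",X)[0]-s,proj("top",X)[0]-t]
    q=least_squares(f,[.6,0,.1]);return q.x,np.abs(q.fun).max()
def onplane(n,uv,z):
    c=C[n];d=c["R"].T@np.linalg.inv(c["K"])@np.r_[uv,1];o=-c["R"].T@c["t"];return o+d*(z-o[2])/d[2]
TH=.65
def cradle(x,y,yaw):
    s,c=np.sin(TH),np.cos(TH);Rz=np.array([[np.cos(yaw),-np.sin(yaw),0],[np.sin(yaw),np.cos(yaw),0],[0,0,1]])
    return Rz@np.array([[c,0,-s],[0,1,0],[s,0,c]]),np.array([x,y,.04])
E
python3 - <<'E'
from geo import *
np.set_printoptions(precision=4,suppress=True)
print("cart top",*tri((416.5,264.0),(217,253.8)),onplane("scene",(416.5,264),.13),onplane("top",(217,253.8),.13))
print("nip",onplane("top",(215.2,252),.154))
print("cap",*tri((250.2,186),(421.4,239.6)),onplane("scene",(250.2,186),.136),onplane("top",(421.4,239.6),.136))
print("stand",onplane("scene",(253,220.8),.005),onplane("top",(412.8,249.8),.005))
T=lambda x,y:(280+(x-400)/5-.4,170+y/5-.4)
S=lambda x,y:(255+x/5-.4,250+y/5-.4)
# order: +y outer, +y valley, -y outer, -y valley at z=72
t=np.array([T(540,195),T(592,228),T(657,180),T(612,228)]);s=np.array([S(288,60),S(255,38),S(182,12),S(242,28)])
for i in range(4):print(*tri(s[i],t[i]))
def f(p):
    R,o=cradle(*p[:3]);P=np.array([[p[3],.032,.072],[p[4],p[5],.072],[p[3],-.032,.072],[p[4],-p[5],.072]])@R.T+o
    return np.r_[(proj("top",P)-t).ravel(),(proj("scene",P)-s).ravel()]
q=least_squares(f,[.75,0,0,0,-.03,.004],x_scale=[.01,.01,.1,.01,.01,.01]);print(q.x,q.fun)
R,o=cradle(*q.x[:3]);print(o+R[:,2]*.156)
# base plate yaw (z~.01)
for n,F,pts in(("top",T,[(488,42),(515,327),(700,308),(668,27)]),("scene",S,[(30,250),(193,342),(362,128)])):
    print(n,*[onplane(n,F(*p),.01) for p in pts],sep="\n")
E
```

```text
cart top [0.4913 0.249  0.1315] 0.33989264649153483 [0.4904 0.2477 0.13  ] [0.4912 0.25   0.13  ]
nip [0.4912 0.2503 0.154 ]
cap [ 0.52   -0.2526  0.1346] 0.04327036023477149 [ 0.5212 -0.2515  0.136 ] [ 0.5196 -0.2522  0.136 ]
stand [ 0.52  -0.254  0.005] [ 0.5192 -0.2519  0.005 ]
[0.6116 0.0277 0.0972] 0.2568833215237305
[ 0.5986 -0.0005  0.0831] 0.5188523316235205
[ 0.6187 -0.0326  0.0985] 0.05553586929488574
[ 0.5979 -0.0102  0.0838] 0.24714551272143126
[ 0.6588  0.0019  0.1106 -0.0004 -0.0218  0.0047] [-0.6743  0.1439  0.3418 -0.0501  0.7832  0.1808 -0.0193 -0.485   0.1018
  0.1906  0.8328 -0.319  -0.7113 -0.0029  0.2275  0.2602]
[ 0.5649 -0.0086  0.1642]
top
[0.7221 0.0562 0.01  ]
[0.5621 0.0424 0.01  ]
[ 0.5714 -0.057   0.01  ]
[ 0.7295 -0.0426  0.01  ]
scene
[ 0.7279 -0.0439  0.01  ]
[0.7231 0.0563 0.01  ]
[0.5616 0.0395 0.01  ]
```

```bash
cat >> geo.py <<'E'
from scipy.spatial.transform import Rotation as Ro
np.set_printoptions(precision=4,suppress=True)
SX,SY,YAW=.6588,.0008,.088
def tiltR(th,yaw=YAW):   # tool rotation with tool z = -(axis tilted th toward robot), tool y level
    s,c=np.sin(th),np.cos(th);z=np.array([s*np.cos(yaw),s*np.sin(yaw),-c]);y=np.array([-np.sin(yaw),np.cos(yaw),0])
    return np.c_[np.cross(y,z),y,z]
def plan(R,p,tag=""):
    s=r.get_state();R0=np.array(s["tool_rot"]);print(tag,"slide",R0.T@(np.array(p)-s["tool_pos"]),"rot",Ro.from_matrix(R0.T@R).as_rotvec(degrees=True))
def on_axis(d,dx=0): # point on the trough axis d above foot plate
    R,o=cradle(SX,SY,YAW);return o+R[:,2]*d+R[:,0]*dx
E
python3 - <<'E'
from geo import *
print("bottle",onplane("top",(135,325),.06))
plan(tiltR(0),(.4911,.2493,.22),"above")
plan(tiltR(0),(.4911,.2493,.089),"grasp")
print(on_axis(0),on_axis(.089),on_axis(.156),tiltR(TH))
E
```

```text
bottle [0.3248 0.4637 0.06  ]
above slide [-0.3549 -0.228  -0.0228] rot [ -0.1361  -0.0282 -27.9983]
grasp slide [-0.3549 -0.2277  0.1082] rot [ -0.1361  -0.0282 -27.9983]
[0.6588 0.0008 0.04  ] [ 0.6051 -0.0039  0.1109] [ 0.5648 -0.0075  0.1642] [[-0.793  -0.0879  0.6028]
 [-0.07    0.9961  0.0532]
 [-0.6052  0.     -0.7961]]
```

```bash
python3 -m creep '{"slide":[[-0.03,-0.02,-0.05],[-0.07,-0.045,-0.06],[-0.11,-0.07,-0.06],[-0.15,-0.096,-0.06],[-0.19,-0.122,-0.06],[-0.23,-0.148,-0.06],[-0.27,-0.173,-0.06],[-0.31,-0.199,-0.05],[-0.34,-0.218,-0.03],[-0.355,-0.228,-0.023],[-0.355,-0.228,-0.023],[-0.355,-0.228,-0.023]],"rot":[[0,0,-3],[0,0,-6],[0,0,-9],[0,0,-12],[0,0,-15],[0,0,-18],[0,0,-21],[0,0,-24],[0,0,-27],[0,0,-28],[0,0,-28],[0,0,-28]],"claw":[1,1,1,1,1,1,1,1,1,1,1,1]}' 60
python3 - <<'E'
from geo import *
import cv2
from mont import mont
plan(tiltR(0),(.4911,.2493,.089),"grasp")
print(r.get_state()["qpos"])
s=r.get_image("scene")[:,:,::-1].copy();t=r.get_image("top")[:,:,::-1].copy()
mont([(s,370,200),(t,170,200)],'pics/m3.png',f=5,w=80,h=110)
E
```

```text
time_s: 1.6
tool_pos: [0.4909, 0.2514, 0.221]
tool_rot: [[-0.996, -0.089, -0.0], [-0.089, 0.996, 0.001], [0.0, 0.001, -1.0]]
contact_force: [-0.3, 0.5, -0.2]
opening: 0.0853
grip_force: 0.0
grasp slide [-0.0001 -0.0022  0.132 ] rot [ 0.0475 -0.0177  0.068 ]
[-43.7539  10.0733  13.8524 104.3703  -2.6855  65.863   66.1017]
```

View pics/m3.png

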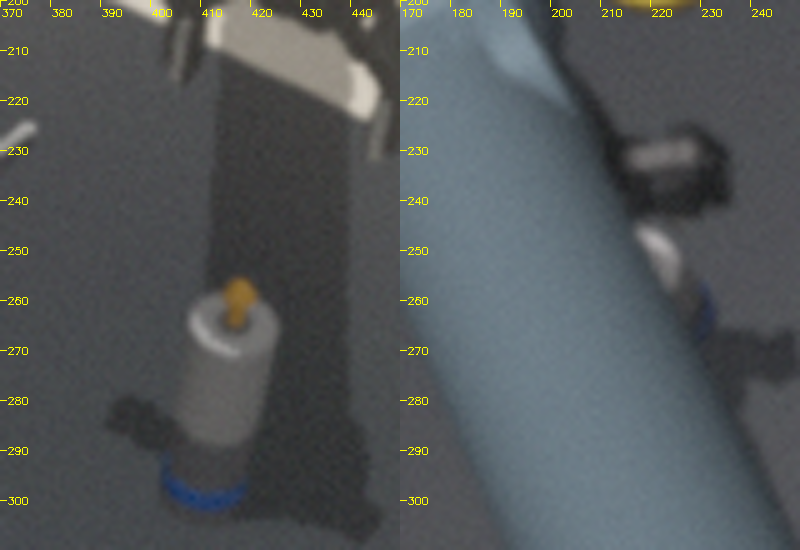

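The open fingers (scene about (406,205) and (443,215)) straddle the cartridge, which is still at (417,265). Descending and gripping.

```bash
python3 -m creep '{"slide":[[0,-0.002,0.03],[0,-0.002,0.06],[0,-0.002,0.09],[0,-0.002,0.115],[0,-0.002,0.132],[0,-0.002,0.132],[0,-0.002,0.132],[0,-0.002,0.132],[0,-0.002,0.132],[0,-0.002,0.132],[0,-0.002,0.132],[0,-0.002,0.132]],"rot":[[0,0,0],[0,0,0],[0,0,0],[0,0,0],[0,0,0],[0,0,0],[0,0,0],[0,0,0],[0,0,0],[0,0,0],[0,0,0],[0,0,0]],"claw":[1,1,1,1,1,1,0.3,0.3,0.3,0.3,0.3,0.3]}' 70
```

```text
time_s: 3.2
tool_pos: [0.4931, 0.2491, 0.0907]
tool_rot: [[-0.996, -0.088, 0.003], [-0.088, 0.996, 0.002], [-0.003, 0.002, -1.0]]
contact_force: [-0.4, 0.6, 5.9]
opening: 0.0381
grip_force: 69.5
```

```bash
python3 -m creep '{"slide":[[0,0,-0.02],[0,0,-0.05],[0,0,-0.08],[0,0,-0.11],[0,0,-0.14],[0,0,-0.16],[0,0,-0.16]],"rot":[[0,0,0],[0,0,0],[0,0,0],[0,0,0],[0,0,0],[0,0,0],[0,0,0]],"claw":[0.3,0.3,0.3,0.3,0.3,0.3,0.3]}'
python3 - <<'E'
from geo import *
plan(tiltR(TH),on_axis(.0907+.12,.003),"pre")
print(on_axis(.21),r.get_state()["qpos"])
E
```

```text
time_s: 4.08
tool_pos: [0.4922, 0.2482, 0.2496]
tool_rot: [[-0.996, -0.088, 0.002], [-0.088, 0.996, 0.001], [-0.002, 0.001, -1.0]]
contact_force: [0.7, 0.5, -4.1]
opening: 0.0382
grip_force: 70.8
pre slide [-0.0191 -0.2611  0.0399] rot [  0.0524 -37.133   -0.0352]
[ 0.5322 -0.0104  0.2072] [-43.9053   8.5952  14.2548 102.5471  -2.2681  69.0092  66.0298]
```

```bash
python3 -m creep '{"slide":[[0,-0.02,-0.02],[-0.003,-0.05,-0.03],[-0.005,-0.08,-0.03],[-0.008,-0.11,-0.03],[-0.01,-0.14,-0.02],[-0.012,-0.17,-0.01],[-0.014,-0.2,0],[-0.016,-0.225,0.015],[-0.018,-0.25,0.03],[-0.019,-0.261,0.04],[-0.019,-0.261,0.04],[-0.019,-0.261,0.04]],"rot":[[0,-4,0],[0,-8,0],[0,-12,0],[0,-16,0],[0,-20,0],[0,-24,0],[0,-28,0],[0,-32,0],[0,-36,0],[0,-37.1,0],[0,-37.1,0],[0,-37.1,0]],"claw":[0.3,0.3,0.3,0.3,0.3,0.3,0.3,0.3,0.3,0.3,0.3,0.3]}'
python3 - <<'E'
from geo import *
from mont import mont
plan(tiltR(TH),on_axis(.0907+.12,.003),"pre")
plan(tiltR(TH),on_axis(.0907+.03,.003),"near")
print(r.get_state()["qpos"])
s=r.get_image("scene")[:,:,::-1].copy();t=r.get_image("top")[:,:,::-1].copy()
mont([(s,245,220),(t,275,170)],'pics/m4.png',f=5,w=80,h=90)
E
```

```text
time_s: 5.58
tool_pos: [0.5331, -0.0097, 0.2083]
tool_rot: [[-0.795, -0.089, 0.6], [-0.071, 0.996, 0.053], [-0.602, -0.0, -0.799]]
contact_force: [0.5, -0.8, -3.3]
opening: 0.0377
grip_force: 71.2
pre slide [-0.0016 -0.0006 -0.0004] rot [ 0.0106 -0.2314  0.0388]
near slide [-0.002  -0.0006  0.0896] rot [ 0.0106 -0.2314  0.0388]
[-33.1015 -15.5467  27.7026 137.4307  18.9943  20.1461  75.4789]
```

View pics/m4.png

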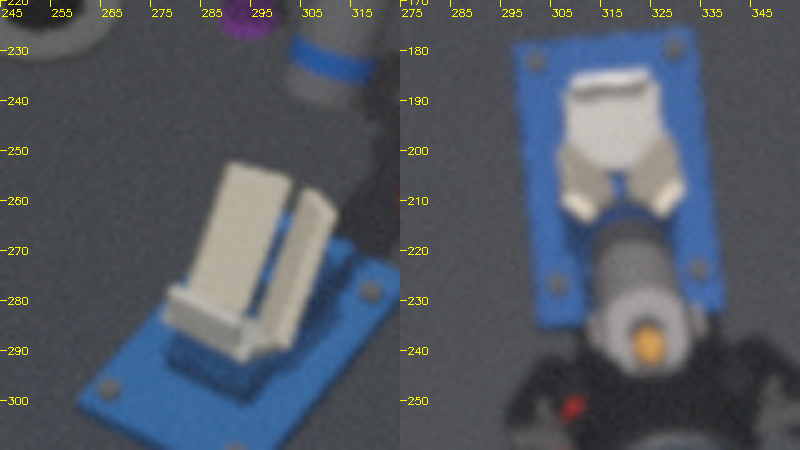

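The top view shows the held cartridge's end disc at (324.2,235.8) and nipple at (325,239). The scene view shows the blue band near (311,232) and the foot at about (309,239). Now checking the axis in the hand against the model.

```bash
python3 - <<'E'
from geo import *
import cv2
s=r.get_state();R=np.array(s["tool_rot"]);p=np.array(s["tool_pos"])
ax=-R[:,2]; foot=p+R[:,2]*.0907
for dx in(0,.003,-.003):
  for l in(0,.065,.13,.156):
    X=foot+ax*l+R[:,0]*dx;print(dx,l,proj("scene",X)[0],proj("top",X)[0])
im={n:r.get_image(n)[:,:,::-1].copy() for n in("scene","top")}
out=[]
for n,(u,v) in(("scene",(285,200)),("top",(285,190))):
    f=6;c=cv2.resize(im[n][v:v+60,u:u+66],None,fx=f,fy=f,interpolation=cv2.INTER_CUBIC)
    for l,rad in((0,.021),(.13,.021),(.156,.004)):
        a=np.linspace(0,2*np.pi,60);X=foot+ax*l+rad*(np.cos(a)[:,None]*R[:,0]+np.sin(a)[:,None]*R[:,1])
        q=((proj(n,X)-[u,v]+.5)*f).astype(int);cv2.polylines(c,[q],True,(0,255,0),1)
    out.append(c)
cv2.imwrite("pics/m5.png",np.hstack(out))
E
```

```text
0 0 [307.3212 239.1132] [320.1195 213.4104]
0 0.065 [316.0359 214.4158] [321.8804 223.9013]
0 0.13 [324.9042 189.2829] [323.7974 235.3218]
0 0.156 [328.4955 179.1052] [324.6126 240.1784]
0.003 0 [307.8448 239.0559] [320.2152 214.5218]
0.003 0.065 [316.5467 214.4071] [321.9786 225.0503]
0.003 0.13 [325.4018 189.3245] [323.8981 236.5107]
0.003 0.156 [328.9876 179.1674] [324.7144 241.3841]
-0.003 0 [306.7956 239.1707] [320.0236 212.2971]
-0.003 0.065 [315.523  214.4246] [321.7821 222.7503]
-0.003 0.13 [324.4047 189.2412] [323.6966 234.1305]
-0.003 0.156 [328.0014 179.0428] [324.5107 238.9703]
```

View pics/m5.png

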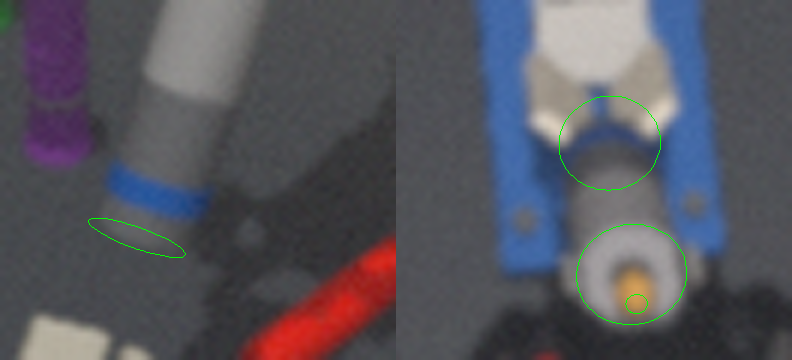

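The held cartridge matches the model within about 1 px (foot predicted at scene (307,239), disc at top (324,235)). I'll lower it along the trough axis.

```bash
python3 -m creep '{"slide":[[-0.001,0,0.015],[-0.001,0,0.03],[-0.002,0,0.045],[-0.002,0,0.06],[-0.002,0,0.075],[-0.002,0,0.085],[-0.002,0,0.09],[-0.002,0,0.09]],"rot":[[0,0,0],[0,0,0],[0,0,0],[0,0,0],[0,0,0],[0,0,0],[0,0,0],[0,0,0]],"claw":[0.3,0.3,0.3,0.3,0.3,0.3,0.3,0.3]}'
python3 - <<'E'
from geo import *
import cv2
plan(tiltR(TH),on_axis(.0907,.001),"home")
st=r.get_state();R=np.array(st["tool_rot"]);p=np.array(st["tool_pos"])
ax=-R[:,2]; foot=p+R[:,2]*.0907;Rc,o=cradle(SX,SY,YAW)
print("foot in cradle",Rc.T@(foot-o),"F tool",R.T@st["contact_force"])
out=[]
for n,(u,v) in(("scene",(262,215)),("top",(285,170))):
    f=6;c=cv2.resize(r.get_image(n)[v:v+90,u:u+66,::-1],None,fx=f,fy=f,interpolation=cv2.INTER_CUBIC)
    out.append(c)
cv2.imwrite("pics/m6.png",np.hstack(out))
E
```

```text
time_s: 6.78
tool_pos: [0.6044, -0.0058, 0.1524]
tool_rot: [[-0.776, -0.084, 0.625], [-0.066, 0.996, 0.052], [-0.627, -0.001, -0.779]]
contact_force: [6.7, 0.9, 0.8]
opening: 0.0383
grip_force: 160.7
home slide [0.0243 0.0019 0.0313] rot [-0.1968  1.5787 -0.1435]
foot in cradle [ 0.0269 -0.0021  0.032 ] F tool [-5.705   0.297   3.6227]
```

View pics/m6.png

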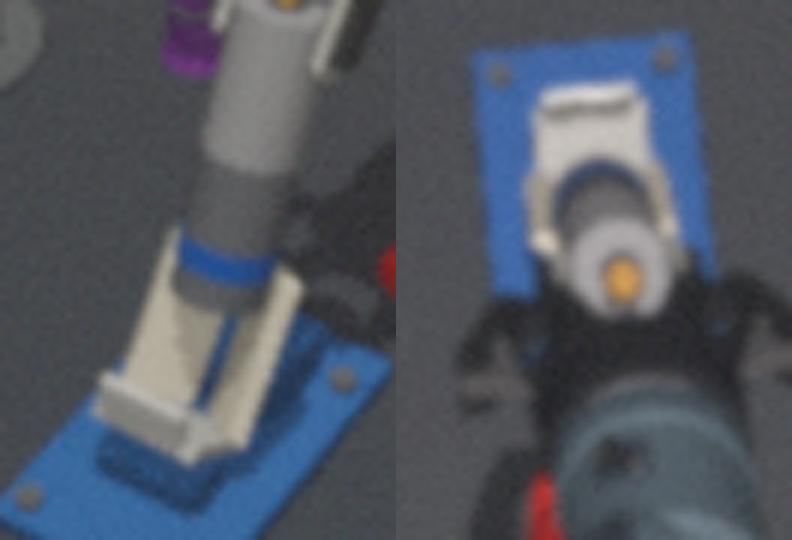

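```bash
python3 -m creep '{"slide":[[0,0,0],[0,0,0]],"rot":[[0,0,0],[0,0,0]],"claw":[0.3,0.3]}'
python3 - <<'E'
from geo import *
plan(tiltR(TH),on_axis(.0907,.001),"home")
st=r.get_state();R=np.array(st["tool_rot"]);p=np.array(st["tool_pos"])
foot=p+R[:,2]*.0907;Rc,o=cradle(SX,SY,YAW)
print("foot in cradle",Rc.T@(foot-o),"F tool",R.T@st["contact_force"],st["qpos"],st["dq"],st["ft_torque"])
E
```

```text
time_s: 7.12
tool_pos: [0.5999, -0.0061, 0.1479]
tool_rot: [[-0.781, -0.085, 0.619], [-0.069, 0.996, 0.05], [-0.621, -0.004, -0.784]]
contact_force: [4.1, -0.0, 11.1]
opening: 0.038
grip_force: 162.9
home slide [0.0177 0.0019 0.0307] rot [-0.2649  1.1506 -0.0077]
foot in cradle [ 0.0199 -0.0021  0.0311] F tool [-10.0647  -0.4015  -6.1837] [-52.6543   1.9187  51.7888 134.8074 -31.9727   6.621  124.1218] [-0.0004 -0.0512 -0.0114  0.0391  0.0876 -0.0833  0.0478] [ 0.0514 -2.2475 -0.1073]
```

```bash
python3 - <<'E'
from geo import *
R=np.array([[-0.776,-0.084,0.625],[-0.066,0.996,0.052],[-0.627,-0.001,-0.779]]);p=np.array([0.6044,-0.0058,0.1524])
for l in(0,.13,.156):
    X=p+R[:,2]*(.0907-l);print(l,X,proj("scene",X)[0],proj("top",X)[0])
X,e=tri((262+279/6-.4,215+2/6-.4),(321.4,213.8));Rc,o=cradle(SX,SY,YAW)
print("disc",X,e,"in cradle",Rc.T@(X-o))
# foot: find on scene ray with 130 mm from disc
F=np.array([262+218/6-.4,215+292/6-.4])
from scipy.optimize import least_squares
best=[(abs(np.linalg.norm(onplane("scene",F,z)-X)-.13),z) for z in np.linspace(.03,.12,900)]
z=min(best)[1];f=onplane("scene",F,z);print("foot",f,Rc.T@(f-o),"axis dir in cradle",Rc.T@(X-f)/.13)
E
```

```text
0 [ 0.6611 -0.0011  0.0817] [290.2526 272.3558] [318.3908 191.7086]
0.13 [ 0.5798 -0.0078  0.183 ] [308.4462 223.0001] [321.6602 212.194 ]
0.156 [ 0.5636 -0.0092  0.2033] [312.1515 212.9484] [322.3802 216.7056]
disc [ 0.5728 -0.01    0.2021] 1.4545130686554444 in cradle [ 0.0292 -0.0032  0.1815]
foot [ 0.6281 -0.0033  0.0847] [ 0.0024 -0.0013  0.0543] axis dir in cradle [ 0.2061 -0.014   0.9785]
```

The cartridge slipped and turned in the grip: the joint trace shows the arm near its wrist limit (q6 6.6°), so it swerved into the cradle. I'll lift straight up, bring the tool back toward vertical and measure. Then I'll re-grasp so that the tool is less tilted than the cartridge.

```bash
python3 -m creep '{"slide":[[-0.006,0,-0.008],[-0.012,0,-0.016],[-0.018,0,-0.024],[-0.025,0,-0.031],[-0.031,0,-0.039],[-0.037,0,-0.047],[-0.05,0,-0.063],[-0.062,0,-0.078],[-0.074,0,-0.094],[-0.08,0,-0.102],[-0.08,0,-0.102],[-0.08,0,-0.102]],"rot":[[0,0,0],[0,0,0],[0,2,0],[0,5,0],[0,8,0],[0,12,0],[0,16,0],[0,20,0],[0,24,0],[0,28,0],[0,28,0],[0,28,0]],"claw":[0.3,0.3,0.3,0.3,0.3,0.3,0.3,0.3,0.3,0.3,0.3,0.3]}'
python3 - <<'E'
from geo import *
import cv2
st=r.get_state();print(st["qpos"],st["tool_pos"],st["tool_rot"])
R=np.array(st["tool_rot"]);p=np.array(st["tool_pos"])
X=p+R[:,2]*.04;out=[]
for n in("scene","top"):
    u,v=(proj(n,X)[0]-[33,45]).astype(int);v=max(v,0);f=6;print(n,u,v,[proj(n,p+R[:,2]*k)[0] for k in(.09,-.039)])
    im=r.get_image(n)[:,:,::-1].copy();cv2.imwrite(f"pics/raw_{n}7.png",im)
    out.append(cv2.resize(im[v:v+90,u:u+66],None,fx=f,fy=f,interpolation=cv2.INTER_CUBIC))
cv2.imwrite("pics/m7.png",np.hstack(out))
E
```

```text
time_s: 8.62
tool_pos: [0.5898, -0.0051, 0.266]
tool_rot: [[-0.984, -0.088, 0.155], [-0.087, 0.996, 0.013], [-0.155, -0.001, -0.988]]
contact_force: [0.1, -0.6, -3.6]
opening: 0.0382
grip_force: 161.0
[-53.2395   8.2827  55.1636 105.0443  -8.7837  61.5378  99.7817] [ 0.5898 -0.0051  0.266 ] [[-0.984  -0.0882  0.1546]
 [-0.0872  0.9961  0.0131]
 [-0.1551 -0.0005 -0.9879]]
scene 272 168 [array([303.6354, 230.9041]), array([308.2722, 185.0588])]
top 287 155 [array([319.9022, 203.2713]), array([320.9928, 196.601 ])]
```

View pics/m7.png

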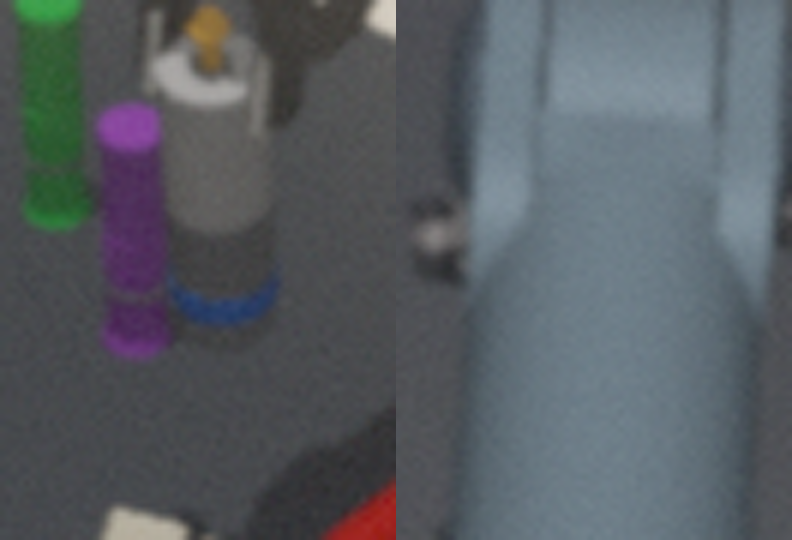

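```bash
python3 - <<'E'
from geo import *
st=r.get_state();R=np.array(st["tool_rot"]);p=np.array(st["tool_pos"])
def ab(uv):
    q=least_squares(lambda w:proj("scene",p+R[:,0]*w[0]+R[:,2]*w[1])[0]-uv,[0,0]);return q.x
d=ab((305.8,179.6));f=ab((308.4,220.4));n=ab((272+208/6-.4,168+12/6-.4));v=d-f
print("disc",d,"foot",f,"nip",n,"len",np.hypot(*v),"angle",np.degrees(np.arctan2(v[0],-v[1])))
a=-R[:,2]*-v[1]/np.hypot(*v)+0;ax=(R[:,0]*v[0]+R[:,2]*v[1])/np.hypot(*v);print("axis world",ax,"tilt",np.degrees(np.arctan2(-ax[0],ax[2])),"foot world",p+R[:,0]*f[0]+R[:,2]*f[1])
E
```

```text
disc [-0.0135 -0.0593] foot [0.018  0.0695] nip [-0.0157 -0.0859] len 0.13258477869946697 angle -13.726226426831184
axis world [0.083  0.0067 0.9965] tilt -4.762990786110072 foot world [ 0.5827 -0.0058  0.1948]
```

The scene view shows the end disc at (305.8,179.6), foot at (308.4,220.4) and nipple at (306,170). The cartridge has slid 20 mm up in the grip and turned 13.7°. I'll set it upright on free bench and re-grasp.

```bash
python3 - <<'E'
from geo import *
R=tiltR(np.radians(13.7))
for z in(.06,.003):
    T=np.array([.52,.19,z])-R@[.018,0,.0695];print(T);plan(R,T,z)
E
```

```text
[0.521  0.1901 0.1318]
0.06 slide [0.0715 0.2005 0.125 ] rot [ 0.0317 -4.7522 -0.0144]
[0.521  0.1901 0.0748]
0.003 slide [0.0804 0.2005 0.1813] rot [ 0.0317 -4.7522 -0.0144]
```

```bash
python3 -m creep '{"slide":[[0.006,0.02,0],[0.012,0.045,0],[0.02,0.07,0],[0.028,0.095,0.005],[0.036,0.12,0.01],[0.044,0.145,0.025],[0.052,0.17,0.05],[0.06,0.19,0.075],[0.066,0.2,0.1],[0.071,0.2,0.12],[0.0715,0.2,0.125],[0.0715,0.2,0.125]],"rot":[[0,-0.5,0],[0,-1,0],[0,-1.5,0],[0,-2,0],[0,-2.5,0],[0,-3,0],[0,-3.5,0],[0,-4,0],[0,-4.5,0],[0,-4.75,0],[0,-4.75,0],[0,-4.75,0]],"claw":[0.3,0.3,0.3,0.3,0.3,0.3,0.3,0.3,0.3,0.3,0.3,0.3]}'
python3 - <<'E'
from geo import *
R=tiltR(np.radians(13.7))
T=np.array([.52,.19,0])-R@[.018,0,.0695];plan(R,T)
print(r.get_state()["qpos"])
E
```

```text
time_s: 10.22
tool_pos: [0.5231, 0.1892, 0.1332]
tool_rot: [[-0.967, -0.087, 0.238], [-0.085, 0.996, 0.021], [-0.239, 0.0, -0.971]]
contact_force: [0.3, -0.7, -3.9]
opening: 0.0378
grip_force: 161.1
 slide [0.0167 0.0011 0.0592] rot [-0.0016  0.1412 -0.0403]
[-68.3832   9.5304  44.5104 120.8519  -3.1149  39.3001  72.1533]
```

```bash
python3 -m creep '{"slide":[[0.003,0,0.012],[0.006,0,0.024],[0.009,0,0.036],[0.0115,0,0.046],[0.0125,0,0.05],[0.013,0,0.052],[0.013,0,0.052]],"rot":[[0,0,0],[0,0,0],[0,0,0],[0,0,0],[0,0,0],[0,0,0],[0,0,0]],"claw":[0.3,0.3,0.3,0.3,0.3,0.3,0.3]}'
python3 -m creep '{"slide":[[0.0005,0,0.002],[0.001,0,0.004],[0.001,0,0.004]],"rot":[[0,0,0],[0,0,0],[0,0,0]],"claw":[0.3,0.3,0.3]}'
```

```text
time_s: 11.1
tool_pos: [0.5234, 0.1897, 0.0797]
tool_rot: [[-0.967, -0.088, 0.239], [-0.085, 0.996, 0.021], [-0.24, 0.0, -0.971]]
contact_force: [0.7, 1.3, -4.3]
opening: 0.0381
grip_force: 161.2
time_s: 11.48
tool_pos: [0.5229, 0.1895, 0.0753]
tool_rot: [[-0.967, -0.088, 0.238], [-0.085, 0.996, 0.021], [-0.239, -0.0, -0.971]]
contact_force: [-0.2, 0.5, -4.3]
opening: 0.0383
grip_force: 161.2
```

```bash
python3 -m creep '{"slide":[[0.0005,0,0.002],[0.0005,0,0.002]],"rot":[[0,0,0],[0,0,0]],"claw":[0.3,0.3]}'
python3 -m creep '{"slide":[[0.0005,0,0.002],[0.0005,0,0.002]],"rot":[[0,0,0],[0,0,0]],"claw":[0.3,0.3]}'
python3 - <<'E'
from geo import *
import cv2
st=r.get_state();R=np.array(st["tool_rot"]);p=np.array(st["tool_pos"])
im=r.get_image("scene")[:,:,::-1].copy()
X=p+R[:,0]*.018+R[:,2]*.0695;print(X,st["contact_force"])
u,v=(proj("scene",X)[0]-[50,60]).astype(int);f=8;print(u,v)
c=cv2.resize(im[v:v+75,u:u+90],None,fx=f,fy=f,interpolation=cv2.INTER_CUBIC)
g=cv2.cvtColor(c,cv2.COLOR_BGR2HSV)
# blue band centroid/extents and white top as numbers
for nm,m in(("blue",cv2.inRange(g,(100,110,60),(125,255,255))),("white",cv2.inRange(g,(0,0,150),(180,40,255))),("brass",cv2.inRange(g,(10,110,110),(30,255,255)))):
    k,l,s,cc=cv2.connectedComponentsWithStats(m)
    for i in range(1,k):
        if s[i,4]>300:print(nm,s[i,:4]/f+[u,v,0,0],cc[i]/f+[u,v])
cv2.imwrite("pics/m8.png",c)
E
```

```text
time_s: 11.72
tool_pos: [0.5235, 0.1898, 0.0736]
tool_rot: [[-0.967, -0.088, 0.239], [-0.085, 0.996, 0.021], [-0.24, 0.0, -0.971]]
contact_force: [-0.2, 0.4, -2.2]
opening: 0.0381
grip_force: 161.4
time_s: 11.98
tool_pos: [0.5253, 0.19, 0.0733]
tool_rot: [[-0.966, -0.088, 0.241], [-0.085, 0.996, 0.023], [-0.242, 0.001, -0.97]]
contact_force: [-2.3, -0.1, 8.2]
opening: 0.0378
grip_force: 162.6
[0.5246 0.1901 0.0015] [-2.3031 -0.0515  8.2363]
333 235
blue [376.875 288.625  17.      8.75 ] [384.9896 294.3125]
white [381.375 256.375  14.25    9.   ] [387.8573 261.5919]
brass [386.75  250.      6.625   9.25 ] [389.9546 253.9769]
```

Contact at 8 N with the foot where predicted. Opening and backing off along the tool axis.

```bash
python3 -m creep '{"slide":[[0,0,0],[0,0,0],[0,0,0],[0,0,0],[0,0,-0.02],[0,0,-0.05],[0,0,-0.08],[0,0,-0.11],[0,0,-0.14],[0,0,-0.16],[0,0,-0.16]],"rot":[[0,0,0],[0,0,0],[0,0,0],[0,0,0],[0,0,0],[0,0,0],[0,0,0],[0,0,0],[0,0,0],[0,0,0],[0,0,0]],"claw":[0.6,0.8,1,1,1,1,1,1,1,1,1]}' 70
cat > seg.py <<'E'
from geo import *
import cv2
def blobs(n,lo,hi,box,amin=300,f=8):
    u,v,w,h=box;im=r.get_image(n)[:,:,::-1]
    g=cv2.cvtColor(cv2.resize(im[v:v+h,u:u+w],None,fx=f,fy=f,interpolation=cv2.INTER_CUBIC),cv2.COLOR_BGR2HSV)
    k,l,s,c=cv2.connectedComponentsWithStats(cv2.inRange(g,lo,hi))
    return [(s[i,:4]/f+[u-.4,v-.4,0,0],c[i]/f+[u-.4,v-.4]) for i in range(1,k) if s[i,4]>amin]
E
python3 - <<'E'
from seg import *
for n in("scene","top"):
    u,v=proj(n,[.522,.19,.07])[0].astype(int);b=(u-35,v-45,70,90)
    for nm,lo,hi in(("blue",(100,110,60),(125,255,255)),("white",(0,0,150),(180,40,255)),("brass",(10,110,110),(30,255,255))):
        print(n,nm,blobs(n,lo,hi,b))
    print(proj(n,[[.5246,.1901,0],[.5246,.1901,.13],[.5246,.1901,.152],[.5246,.1901,.012]]))
E
```

```text
time_s: 13.4
tool_pos: [0.4858, 0.1872, 0.2282]
tool_rot: [[-0.967, -0.088, 0.241], [-0.085, 0.996, 0.025], [-0.242, 0.003, -0.97]]
contact_force: [0.3, 0.3, 0.0]
opening: 0.0851
grip_force: 0.0
scene blue [(array([376.225, 289.35 ,  16.375,   8.5  ]), array([383.8938, 294.8197]))]
scene white [(array([380.975, 254.975,  16.125,  11.375]), array([388.9031, 261.3825]))]
scene brass [(array([386.975, 251.225,   6.125,   8.875]), array([389.7967, 255.027 ]))]
[[383.1598 296.2435]
 [388.2953 261.4988]
 [389.2335 255.1513]
 [383.6065 293.2208]]
top blue []
top white [(array([237.1  , 233.975,  11.875,   8.25 ]), array([243.7468, 237.5684]))]
top brass [(array([213.35 , 199.6  ,  13.125,   1.625]), array([219.8794, 200.2177]))]
[[247.7697 250.0891]
 [241.6007 240.2042]
 [240.4476 238.3565]
 [247.2424 249.2442]]
```

```bash
python3 - <<'E'
from geo import *
R=tiltR(np.radians(-25));G=np.array([.5243,.1908,.106])
plan(R,G-R[:,2]*.13,"pre");plan(R,G+R[:,2]*.023,"grasp")
E
```

```text
pre slide [-0.092   0.0017  0.0242] rot [-0.1106 38.7543 -0.0389]
grasp slide [0.0037 0.002  0.1435] rot [-0.1106 38.7543 -0.0389]
```

```bash
python3 -m creep '{"slide":[[-0.015,0,0],[-0.03,0,0],[-0.045,0,0],[-0.06,0,0.005],[-0.075,0,0.012],[-0.092,0.0017,0.02],[-0.092,0.0017,0.024],[-0.092,0.0017,0.024],[-0.092,0.0017,0.024]],"rot":[[0,6,0],[0,12,0],[0,18,0],[0,24,0],[0,30,0],[0,36,0],[0,38.75,0],[0,38.75,0],[0,38.75,0]],"claw":[1,1,1,1,1,1,1,1,1]}'
python3 - <<'E'
from geo import *
R=tiltR(np.radians(-25));G=np.array([.5243,.1908,.106])
plan(R,G+R[:,2]*.023,"grasp");print(r.get_state()["qpos"])
E
```

```text
time_s: 14.82
tool_pos: [0.5792, 0.1962, 0.2251]
tool_rot: [[-0.904, -0.088, -0.419], [-0.079, 0.996, -0.037], [0.421, -0.0, -0.907]]
contact_force: [0.3, 0.8, -0.4]
opening: 0.0854
grip_force: 0.0
grasp slide [-0.0001 -0.0005  0.1543] rot [-0.0153  0.0936 -0.0179]
[-47.139   41.3934  46.6002  75.7702 -27.7909  99.9953  94.5673]
```

```bash
python3 -m creep '{"slide":[[0,-0.0005,0.03],[0,-0.0005,0.06],[0,-0.0005,0.09],[0,-0.0005,0.12],[0,-0.0005,0.145],[0,-0.0005,0.154],[0,-0.0005,0.154],[0,-0.0005,0.154],[0,-0.0005,0.154],[0,-0.0005,0.154],[0,-0.0005,0.154],[0,-0.0005,0.154]],"rot":[[0,0,0],[0,0,0],[0,0,0],[0,0,0],[0,0,0],[0,0,0],[0,0,0],[0,0,0],[0,0,0],[0,0,0],[0,0,0],[0,0,0]],"claw":[1,1,1,1,1,1,1,0.4,0.4,0.4,0.4,0.4]}' 90
python3 - <<'E'
from seg import *
st=r.get_state();print(st["qpos"])
u,v=proj("scene",[.522,.19,.07])[0].astype(int);b=(u-35,v-45,70,90)
for nm,lo,hi in(("blue",(100,110,60),(125,255,255)),("white",(0,0,150),(180,40,255)),("brass",(10,110,110),(30,255,255))):
        print(nm,blobs("scene",lo,hi,b))
R=np.array(st["tool_rot"]);print("foot in tool",R.T@(np.array([.5243,.1908,0])-st["tool_pos"]))
E
```

```text
time_s: 16.32
tool_pos: [0.5165, 0.1904, 0.0872]
tool_rot: [[-0.905, -0.088, -0.417], [-0.08, 0.996, -0.036], [0.419, 0.001, -0.908]]
contact_force: [0.8, 0.3, 5.7]
opening: 0.0363
grip_force: 89.1
[-51.0551  42.76    44.3946  92.0913 -30.0587  83.7559  97.3127]
blue [(array([375.975, 289.225,  16.875,   8.5  ]), array([384.0516, 294.7156]))]
white []
brass []
foot in tool [-0.0436 -0.0004  0.076 ]
```

```bash
cat >> geo.py <<'E'
FT=np.array([-.0436,-.0004,.076]);RT=tiltR(TH-np.radians(24.75))
def cpos(): # foot in cradle axes and cartridge axis there
    st=r.get_state();R=np.array(st["tool_rot"]);Rc,o=cradle(SX,SY,YAW)
    print("foot_c",Rc.T@(np.array(st["tool_pos"])+R@FT-o),"axis_c",Rc.T@R@[.419,.001,-.908],"F_c",Rc.T@st["contact_force"],"q",st["qpos"],"grip",st["grip_force"])
def cplan(d,dx,tag=""):
    plan(RT,on_axis(d,dx)-RT@FT,tag)
E
python3 -m creep '{"slide":[[0.008,0,-0.018],[0.02,0,-0.045],[0.034,0,-0.073],[0.046,0,-0.1],[0.059,0,-0.127],[0.071,0,-0.154],[0.071,0,-0.154],[0.071,0,-0.154]],"rot":[[0,0,0],[0,0,0],[0,0,0],[0,0,0],[0,0,0],[0,0,0],[0,0,0],[0,0,0]],"claw":[0.4,0.4,0.4,0.4,0.4,0.4,0.4,0.4]}'
python3 -c "
from geo import *
cpos();cplan(.12,.003,'pre')"
```

```text
time_s: 17.48
tool_pos: [0.5147, 0.19, 0.254]
tool_rot: [[-0.903, -0.088, -0.421], [-0.079, 0.996, -0.037], [0.422, -0.0, -0.906]]
contact_force: [-0.2, 0.9, -4.5]
opening: 0.0359
grip_force: 90.6
foot_c [-0.0185  0.2007  0.1732] axis_c [0.6082 0.0013 0.7938] F_c [-2.7993  0.958  -3.4832] q [-53.7026  33.1075  49.0571  84.8614 -24.1895  98.6062  92.8632] grip 90.6292998790741
pre slide [-0.0199 -0.2007  0.0481] rot [ -0.0143 -37.4785  -0.0171]
```

```bash
python3 -m creep '{"slide":[[0,-0.02,-0.02],[0,-0.04,-0.03],[0,-0.06,-0.03],[-0.005,-0.08,-0.03],[-0.01,-0.1,-0.02],[-0.013,-0.12,-0.01],[-0.016,-0.14,0],[-0.018,-0.16,0.01],[-0.02,-0.18,0.025],[-0.02,-0.2,0.04],[-0.02,-0.2007,0.048],[-0.02,-0.2007,0.048]],"rot":[[0,-4,0],[0,-8,0],[0,-12,0],[0,-16,0],[0,-20,0],[0,-24,0],[0,-28,0],[0,-32,0],[0,-35,0],[0,-37.5,0],[0,-37.5,0],[0,-37.5,0]],"claw":[0.4,0.4,0.4,0.4,0.4,0.4,0.4,0.4,0.4,0.4,0.4,0.4]}'
python3 - <<'E'
from seg import *
cpos();cplan(.03,.003,'near')
st=r.get_state();R=np.array(st["tool_rot"]);p=np.array(st["tool_pos"]);ft=p+R@FT;ax=R@[.419,.001,-.908]
for n in("scene","top"):
    print(n,proj(n,[ft+ax*l for l in(.012,.13,.15)]).ravel())
    u,v=proj(n,ft+ax*.07)[0].astype(int);b=(u-35,v-45,70,90)
    for nm,lo,hi in(("blue",(100,130,60),(118,255,255)),("white",(0,0,150),(180,30,255)),("brass",(10,110,110),(30,255,255))):
        print(nm,blobs(n,lo,hi,b))
E
```

```text
time_s: 18.98
tool_pos: [0.5291, -0.0092, 0.2018]
tool_rot: [[-0.973, -0.088, 0.213], [-0.086, 0.996, 0.019], [-0.214, 0.0, -0.977]]
contact_force: [-0.5, 0.4, -4.1]
opening: 0.0361
grip_force: 90.9
foot_c [0.0019 0.001  0.1202] axis_c [0.0019 0.0006 1.    ] F_c [-2.8564  0.4724 -2.9839] q [-65.0968  -3.3489  61.7204 119.8454   3.3181  49.4232  90.0835] grip 90.93193173408508
near slide [-0.0388 -0.001   0.0815] rot [ 0.0131 -0.1321  0.0248]
scene [309.1401 234.5033 325.169  189.2442 327.9369 181.4288]
blue [(array([304.6 , 227.1 ,  16.25,   8.5 ]), array([312.3438, 231.8724]))]
white [(array([338.225, 166.6  ,   4.75 ,   8.25 ]), array([340.418 , 170.3075])), (array([347.225, 172.1  ,   3.375,   7.875]), array([349.2817, 176.4737])), (array([289.725, 252.725,  12.625,   3.875]), array([295.5849, 254.834 ]))]
brass [(array([323.725, 178.1  ,   5.25 ,  10.   ]), array([326.2662, 182.6146]))]
top [320.4292 215.6606 323.7286 235.7278 324.3411 239.4533]
blue [(array([298.225, 179.6  ,  37.875,  35.25 ]), array([315.3478, 191.8448]))]
white [(array([306.475, 183.975,  24.75 ,  23.5  ]), array([317.6052, 194.8764]))]
brass []
```

```bash
cat >> geo.py <<'E'
def sag(band,brass,lb=.018,ln=.150):
    # fit in-hand turn (deg, about tool y at pads) and slip along axis from scene pixels (bias-corrected .4 px)
    st=r.get_state();R=np.array(st["tool_rot"]);p=np.array(st["tool_pos"]);a0=np.array([.419,.001,-.908]);g=FT+a0*.106
    def pts(w):
        a=Ro.from_rotvec([0,np.radians(w[0]),0]).apply(a0);f=g-a*(.106+w[1])+np.array([w[2],0,0]);return f,a
    def res(w):
        f,a=pts(w);return np.r_[(proj("scene",p+R@(f+a*lb))[0]+[.5,0]-band),(proj("scene",p+R@(f+a*ln))[0]+[.5,0]-brass),w[2]*300]
    q=least_squares(res,[0,0,0],x_scale=[1,.003,.003]);f,a=pts(q.x);print("turn,slip,dx",q.x,"res",q.fun,"FT",f,"axis",a)
    Rc,o=cradle(SX,SY,YAW);print("foot_c",Rc.T@(p+R@f-o),"axis_c",Rc.T@R@a);return f,a
E
python3 - <<'E'
from geo import *
# upright check of band length: bbox centre (384.4,293.6)
X=np.array([.5243,.1908,0]);print([(l,proj("scene",X+[0,0,l])[0]) for l in(0,.01,.02,.145,.15)])
sag((312.7,231.4),(326.35,183.1))
sag((312.7,231.4),(326.35,183.1),.012,.147)
E
```

```text
[(0, array([383.4555, 296.301 ])), (0.01, array([383.8289, 293.7846])), (0.02, array([384.206 , 291.2436])), (0.145, array([389.2512, 257.2453])), (0.15, array([389.4667, 255.7929]))]
turn,slip,dx [12.1364  0.0026  0.0004] res [ 0.2637  0.6926 -0.3569 -0.6744  0.1244] FT [-0.0225 -0.0004  0.0858] axis [ 0.2187  0.001  -0.9758]
foot_c [-0.0175  0.0006  0.1203] axis_c [0.2074 0.0014 0.9783]
turn,slip,dx [13.6585 -0.0016  0.0003] res [ 0.5422  1.1337 -0.4816 -1.0447  0.0847] FT [-0.019  -0.0004  0.0822] axis [ 0.1927  0.001  -0.9813]
foot_c [-0.0192  0.0006  0.1249] axis_c [0.2333 0.0015 0.9724]
```

The pixels show the cartridge sagged about 12° about the pads under gravity, with its foot 17 mm toward the walls; that explains the first failure. I'll shift out, lower the foot onto the plate inside the lip, then swing the top back so that the cartridge pivots into the V.

```bash
cat >> geo.py <<'E'
def cd(dx,dy,dz,tag=""):
    R=np.array(r.get_state()["tool_rot"]);Rc,o=cradle(SX,SY,YAW);print(tag,"slide",R.T@Rc@[dx,dy,dz])
E
python3 -c "
from geo import *
cd(.0195,-.0006,0,'out');cd(.0195,-.0006,-.035,'d');cd(.01,0,0,'x10');cd(0,0,-.01,'z10')"
```

```text
out slide [-0.0177 -0.0006 -0.0081]
d slide [-0.0323 -0.0006  0.0237]
x10 slide [-0.0091 -0.     -0.0042]
z10 slide [-0.0042  0.      0.0091]
```

```bash
python3 -m creep '{"slide":[[-0.006,0,-0.003],[-0.012,0,-0.006],[-0.0177,-0.0006,-0.008],[-0.022,-0.0006,0],[-0.026,-0.0006,0.01],[-0.03,-0.0006,0.019],[-0.0323,-0.0006,0.0237],[-0.0323,-0.0006,0.0237],[-0.0323,-0.0006,0.0237]],"rot":[[0,0,0],[0,0,0],[0,0,0],[0,0,0],[0,0,0],[0,0,0],[0,0,0],[0,0,0],[0,0,0]],"claw":[0.4,0.4,0.4,0.4,0.4,0.4,0.4,0.4,0.4]}'
cat >> seg.py <<'E'
def look(c=(.57,0,.12)):
    u,v=proj("scene",c)[0].astype(int);b=(u-35,v-50,70,100);o=[]
    for nm,lo,hi in(("blue",(100,130,60),(118,255,255)),("brass",(10,110,110),(30,255,255))):
        for B,cc in blobs("scene",lo,hi,b): print(nm,"bbox",B,"ctr",B[:2]+B[2:]/2,"cen",cc)
E
python3 - <<'E'
from seg import *
cpos();look((.585,0,.12));cd(0,0,-.06)
E
```

```text
time_s: 20.4
tool_pos: [0.5677, -0.0075, 0.1875]
tool_rot: [[-0.972, -0.088, 0.218], [-0.086, 0.996, 0.019], [-0.218, 0.0, -0.976]]
contact_force: [-0.0, -0.1, -2.8]
opening: 0.0358
grip_force: 91.2
foot_c [ 0.0244 -0.0006  0.0856] axis_c [-0.0026  0.001   1.    ] F_c [-1.7473 -0.1283 -2.205 ] q [-61.169    8.7562  63.4109 116.3159 -12.435   47.7322 103.5583] grip 91.15976214408875
blue bbox [295.475 240.475  16.25    8.25 ] ctr [303.6 244.6] cen [303.1892 245.2529]
blue bbox [273.6   267.975  53.125  25.625] ctr [300.1625 280.7875] cen [304.8526 284.1468]
brass bbox [315.225 193.6     4.5     7.625] ctr [317.475  197.4125] cen [317.3309 197.0192]
 slide [-0.025  -0.      0.0546]
```

```bash
python3 - <<'E'
from seg import *
sag((303.6,244.6),(317.4,197.2))
sag((303.6,244.6),(317.4,197.2),.012,.147)
E
```

```text
turn,slip,dx [11.7565  0.0035 -0.0006] res [ 0.6915  1.2397 -0.1572 -1.0284 -0.187 ] FT [-0.0245 -0.0004  0.0865] axis [ 0.2252  0.001  -0.9743]
foot_c [ 0.0028 -0.0004  0.0841] axis_c [0.2009 0.0005 0.9796]
turn,slip,dx [13.3064 -0.0007 -0.0008] res [ 0.9937  1.6634 -0.298  -1.3866 -0.2372] FT [-0.0209 -0.0004  0.083 ] axis [ 0.1988  0.001  -0.9801]
foot_c [ 0.001  -0.0004  0.0888] axis_c [0.2274 0.0004 0.9738]
```

```bash
python3 -m creep '{"slide":[[-0.005,0,0.009],[-0.009,0,0.018],[-0.013,0,0.027],[-0.017,0,0.036],[-0.021,0,0.045],[-0.0255,0,0.0545],[-0.0255,0,0.0545],[-0.0255,0,0.0545]],"rot":[[0,0,0],[0,0,0],[0,0,0],[0,0,0],[0,0,0],[0,0,0],[0,0,0],[0,0,0]],"claw":[0.4,0.4,0.4,0.4,0.4,0.4,0.4,0.4]}'
python3 - <<'E'
from seg import *
cpos();look((.6,0,.1));cd(0,0,-.01)
E
```

```text
time_s: 21.5
tool_pos: [0.6042, -0.0044, 0.1396]
tool_rot: [[-0.972, -0.088, 0.217], [-0.085, 0.996, 0.019], [-0.218, -0.0, -0.976]]
contact_force: [-1.4, -0.3, -4.1]
opening: 0.0362
grip_force: 91.1
foot_c [ 0.0245 -0.0008  0.0253] axis_c [-0.0021  0.0015  1.    ] F_c [-3.5833 -0.1798 -2.3934] q [-50.9244  19.5321  56.0031 114.0425 -25.4159  44.578  113.4145] grip 91.10442280769348
blue bbox [287.975 263.35   15.125   8.375] ctr [295.5375 267.5375] cen [295.2281 268.1547]
blue bbox [269.6   267.6    56.625  35.   ] ctr [297.9125 285.1   ] cen [297.1258 290.3102]
brass bbox [306.975 214.475   4.     10.125] ctr [308.975  219.5375] cen [308.9551 219.4287]
 slide [-0.0042  0.      0.0091]
```

```bash
python3 -m creep '{"slide":[[-0.002,0,0.004],[-0.004,0,0.008],[-0.005,0,0.011],[-0.005,0,0.011]],"rot":[[0,0,0],[0,0,0],[0,0,0],[0,0,0]],"claw":[0.4,0.4,0.4,0.4]}'
for i in 1; do python3 -m creep '{"slide":[[-0.001,0,0.002],[-0.0015,0,0.0035],[-0.0015,0,0.0035]],"rot":[[0,0,0],[0,0,0],[0,0,0]],"claw":[0.4,0.4,0.4]}'; done
python3 - <<'E'
from seg import *
cpos();look((.61,0,.09))
E
```

```text
time_s: 22.1
tool_pos: [0.6113, -0.0035, 0.1296]
tool_rot: [[-0.972, -0.088, 0.217], [-0.086, 0.996, 0.019], [-0.217, -0.0, -0.976]]
contact_force: [0.2, -0.7, -4.5]
opening: 0.0364
grip_force: 91.2
time_s: 22.48
tool_pos: [0.6136, -0.0032, 0.1268]
tool_rot: [[-0.972, -0.088, 0.217], [-0.086, 0.996, 0.019], [-0.218, -0.0, -0.976]]
contact_force: [0.8, 0.3, -3.4]
opening: 0.0358
grip_force: 91.2
foot_c [ 0.0243 -0.0005  0.0093] axis_c [-0.002   0.0011  1.    ] F_c [-1.3828  0.2421 -3.2112] q [-48.7225  21.7683  54.0742 113.3309 -27.8339  43.8129 115.0924] grip 91.18637323379517
blue bbox [267.6  267.85  59.    39.75] ctr [297.1   287.725] cen [294.6922 292.9081]
blue bbox [286.225 269.35   14.875   8.25 ] ctr [293.6625 273.475 ] cen [293.3417 274.1857]
brass bbox [304.85  220.725   4.125  10.125] ctr [306.9125 225.7875] cen [306.855  225.6377]
```

```bash
python3 -m creep '{"slide":[[-0.0008,0,0.002],[-0.0015,0,0.0035],[-0.0015,0,0.0035]],"rot":[[0,0,0],[0,0,0],[0,0,0]],"claw":[0.4,0.4,0.4]}' | grep -E 'pos|force'
python3 -m creep '{"slide":[[-0.0008,0,0.002],[-0.0008,0,0.002]],"rot":[[0,0,0],[0,0,0]],"claw":[0.4,0.4]}'| grep -E 'pos|force'
python3 -c "
from geo import *
cpos();cd(-.01,0,0,'-x10');cd(0,0,-.01)"
```

```text
tool_pos: [0.6159, -0.003, 0.1236]
contact_force: [0.0, 0.9, -4.0]
grip_force: 91.2
tool_pos: [0.617, -0.0029, 0.1218]
contact_force: [0.4, -0.1, -4.2]
grip_force: 91.2
foot_c [ 0.0241 -0.0005  0.0033] axis_c [-0.0019  0.0011  1.    ] F_c [-2.1668 -0.155  -3.5674] q [-47.9396  22.5721  53.3753 113.0665 -28.6722  43.5212 115.6672] grip 91.20902180671692
-x10 slide [0.0091 0.     0.0042]
 slide [-0.0042  0.      0.0091]
```

```bash
python3 -m creep '{"slide":[[0.0027,0,0.0013],[0.0055,0,0.0025],[0.0082,0,0.0038],[0.0109,0,0.005],[0.0109,0,0.005]],"rot":[[0,0,0],[0,0,0],[0,0,0],[0,0,0],[0,0,0]],"claw":[0.4,0.4,0.4,0.4,0.4]}' | grep -E 'pos|force'
python3 - <<'E'
from seg import *
cpos();look((.61,0,.09))
E
```

```text
tool_pos: [0.6077, -0.0042, 0.1149]
contact_force: [0.4, -0.3, -2.5]
grip_force: 90.5
foot_c [ 0.0125 -0.001   0.0034] axis_c [-0.003   0.0017  1.    ] F_c [-1.2619 -0.3803 -2.2162] q [-48.2799  22.0214  53.4134 114.6367 -28.6656  42.2676 115.9252] grip 90.51081776618958
blue bbox [267.6  267.35  59.    40.25] ctr [297.1   287.475] cen [294.7124 292.9054]
blue bbox [285.85  271.1    15.      8.625] ctr [293.35   275.4125] cen [292.9528 275.9335]
brass bbox [306.1   223.1     4.      9.875] ctr [308.1    228.0375] cen [308.2071 227.983 ]
```

```bash
python3 -m creep '{"slide":[[0.0027,0,0.0013],[0.0055,0,0.0025],[0.0082,0,0.0038],[0.0091,0,0.0042],[0.0091,0,0.0042]],"rot":[[0,0,0],[0,0,0],[0,0,0],[0,0,0],[0,0,0]],"claw":[0.4,0.4,0.4,0.4,0.4]}' | grep -E 'pos|force'
python3 - <<'E'
from seg import *
cpos();look((.61,0,.09))
for n in("scene",):print(proj(n,[on_axis(d) for d in(.018,.15)]))
E
```

```text
tool_pos: [0.6014, -0.0048, 0.1101]
contact_force: [1.7, -1.4, 5.1]
grip_force: 91.5
foot_c [ 0.0048 -0.0009  0.0034] axis_c [-0.0059  0.0014  1.    ] F_c [ 4.3568 -1.4997  3.1189] q [-48.5221  21.58    53.4017 115.7941 -28.7195  41.2362 116.1697] grip 91.50844216346741
blue bbox [267.6  267.35  58.75  40.25] ctr [296.975 287.475] cen [294.6644 292.9527]
blue bbox [285.725 270.975  14.75    8.625] ctr [293.1    275.2875] cen [292.8695 275.5861]
brass bbox [307.6   223.1     4.125   9.875] ctr [309.6625 228.0375] cen [309.8197 228.1367]
[[294.0871 276.7412]
 [311.502  227.5951]]
```

```bash
python3 -m creep '{"slide":[[-0.0008,0,0.0018],[-0.0017,0,0.0036],[-0.0017,0,0.0036]],"rot":[[0,0,0],[0,0,0],[0,0,0]],"claw":[0.4,0.4,0.4]}' | grep -E 'pos|force'
python3 -c "
from seg import *
cpos();look((.61,0,.09))"
python3 -m creep '{"slide":[[0.0014,0,0.0006],[0.0027,0,0.0013],[0.0027,0,0.0013]],"rot":[[0,0,0],[0,0,0],[0,0,0]],"claw":[0.4,0.4,0.4]}' | grep -E 'pos|force'
python3 -c "
from seg import *
cpos();look((.61,0,.09))"
```

```text
tool_pos: [0.6039, -0.0045, 0.1067]
contact_force: [3.2, -1.4, 2.7]
grip_force: 91.5
foot_c [ 0.0047 -0.0009 -0.0007] axis_c [-0.0057  0.0016  1.    ] F_c [ 4.0871 -1.6358  0.3432] q [-47.9626  22.161   52.8806 115.5858 -29.3155  41.0371 116.5775] grip 91.49699807167053
blue bbox [267.6   267.35   58.875  40.25 ] ctr [297.0375 287.475 ] cen [294.6606 292.9903]
blue bbox [285.1   272.225  15.      8.875] ctr [292.6    276.6625] cen [292.2498 277.0855]
brass bbox [307.1   224.975   4.25    9.625] ctr [309.225  229.7875] cen [309.3162 229.8516]
tool_pos: [0.6026, -0.0046, 0.1059]
contact_force: [1.8, -1.7, 9.5]
grip_force: 92.5
foot_c [ 0.0034 -0.0009 -0.0005] axis_c [-0.0079  0.0013  1.    ] F_c [ 7.104 -1.842  6.584] q [-48.0333  21.9918  52.8959 115.892  -29.3603  40.731  116.6619] grip 92.54945755004883
blue bbox [267.6   267.725  59.     39.875] ctr [297.1    287.6625] cen [294.6611 292.9553]
blue bbox [284.975 272.1    14.875   8.875] ctr [292.4125 276.5375] cen [292.1607 276.869 ]
brass bbox [307.475 224.85    4.125   9.5  ] ctr [309.5375 229.6   ] cen [309.632  229.7038]
```

```bash
for i in 1; do python3 -m creep '{"slide":[[-0.0013,0,0.0027],[-0.0013,0,0.0027]],"rot":[[0,0,0],[0,0,0]],"claw":[0.4,0.4]}' | grep -E 'pos|force'
python3 -c "
from seg import *
cpos();look((.61,0,.09))"; done
python3 -m creep '{"slide":[[-0.0008,0,0.0018],[-0.0008,0,0.0018]],"rot":[[0,0,0],[0,0,0]],"claw":[0.4,0.4]}' | grep -E 'pos|force'
python3 -c "
from seg import *
cpos();look((.61,0,.09))"
```

```text
tool_pos: [0.6038, -0.0045, 0.1047]
contact_force: [-4.9, -0.4, 21.3]
grip_force: 94.4
foot_c [ 0.0034 -0.0007 -0.0023] axis_c [-0.0058 -0.0005  1.    ] F_c [ 8.946   0.0424 19.933 ] q [-47.6167  22.3072  52.6094 115.6606 -29.7512  40.9008 116.9729] grip 94.43678140640259
blue bbox [267.6   267.1    58.875  40.5  ] ctr [297.0375 287.35  ] cen [294.6721 292.9137]
blue bbox [284.725 272.725  15.      9.   ] ctr [292.225 277.225] cen [292.0155 277.5331]
brass bbox [307.225 225.6     3.875   9.5  ] ctr [309.1625 230.35  ] cen [309.2145 230.3064]
tool_pos: [0.6038, -0.0045, 0.1044]
contact_force: [-14.4, -0.8, 37.2]
grip_force: 96.3
foot_c [ 0.003  -0.0006 -0.0026] axis_c [-0.0031 -0.0027  1.    ] F_c [11.0735  0.4456 38.3348] q [-47.361   22.4238  52.489  115.5131 -29.9644  41.1741 117.1668] grip 96.27606511116028
blue bbox [267.6   267.475  58.75   40.125] ctr [296.975  287.5375] cen [294.6645 292.921 ]
blue bbox [284.725 272.6    14.875   9.   ] ctr [292.1625 277.1   ] cen [291.8951 277.5492]
brass bbox [307.225 225.6     3.625   9.5  ] ctr [309.0375 230.35  ] cen [309.1253 230.3479]
```

The foot is firmly on the plate (38 N along the axis) and the axis slope matches the trough (0.36 vs 0.354). Relieve the push, release and retreat.

```bash
python3 -m creep '{"slide":[[0.001,0,-0.0022],[0.001,0,-0.0022],[0.001,0,-0.0022],[0.001,0,-0.0022],[0.001,0,-0.0022],[0.001,0,-0.0022]],"rot":[[0,0,0],[0,0,0],[0,0,0],[0,0,0],[0,0,0],[0,0,0]],"claw":[0.4,0.55,0.7,0.85,1,1]}' | grep -E 'pos|force|open'
python3 -c "
from seg import *
look((.61,0,.09))"
python3 -m creep '{"slide":[[0.001,0,-0.015],[0.001,0,-0.03],[0.001,0,-0.05],[0.001,0,-0.08],[0.001,0,-0.11],[0.001,0,-0.14],[0.001,0,-0.17],[0.001,0,-0.17]],"rot":[[0,0,0],[0,0,0],[0,0,0],[0,0,0],[0,0,0],[0,0,0],[0,0,0],[0,0,0]],"claw":[1,1,1,1,1,1,1,1]}' | grep -E 'pos|force|open'
python3 -c "
from seg import *
look((.61,0,.09))
for d in (.012,.018,.15):print(d,proj('scene',on_axis(d))[0],proj('top',on_axis(d))[0])"
```

```text
tool_pos: [0.6009, -0.0043, 0.1013]
contact_force: [1.3, -0.9, 0.2]
opening: 0.0854
grip_force: 0.0
blue bbox [267.6   267.475  59.     40.125] ctr [297.1    287.5375] cen [294.7231 292.8977]
blue bbox [285.1   273.225  14.75    8.875] ctr [292.475  277.6625] cen [292.0918 278.1435]
brass bbox [306.475 225.6     6.125  10.   ] ctr [309.5375 230.6   ] cen [309.1625 230.0351]
tool_pos: [0.5651, -0.0082, 0.2703]
contact_force: [0.3, -0.1, -0.1]
opening: 0.0856
grip_force: 0.0
blue bbox [267.6   267.85   59.125  39.75 ] ctr [297.1625 287.725 ] cen [294.7996 292.855 ]
blue bbox [285.1   273.225  14.75    8.875] ctr [292.475  277.6625] cen [292.1167 278.1787]
brass bbox [306.1   225.1     6.75   10.625] ctr [309.475  230.4125] cen [309.1155 229.9007]
0.012 [293.3097 278.935 ] [317.9518 198.6383]
0.018 [294.0871 276.7412] [318.0896 199.4627]
0.15 [311.502  227.5951] [321.3866 219.1936]
```

The cartridge stays put, seated and released. Now the coupler: computing the approach with the same −25° tool lean.

```bash
python3 - <<'E'
from geo import *
R=tiltR(np.radians(-25));G=np.array([.5197,-.2526,.093])
plan(R,G-R[:,2]*.13,"pre")
for n,uv in(("purple1",(381,268)),("green",(418,288)),("purple2",(459,263))):print(n,onplane("top",uv,.125))
E
```

```text
pre slide [ 0.0219 -0.2404  0.0525] rot [ 0.1371 37.6127  0.0087]
purple1 [ 0.4521 -0.1519  0.125 ]
green [ 0.4019 -0.2401  0.125 ]
purple2 [ 0.4622 -0.3435  0.125 ]
```

```bash
python3 -m creep '{"slide":[[0,-0.02,0],[0.002,-0.045,0],[0.004,-0.07,0],[0.006,-0.095,0],[0.009,-0.12,0],[0.012,-0.145,0.005],[0.015,-0.17,0.015],[0.018,-0.195,0.025],[0.02,-0.22,0.035],[0.022,-0.24,0.045],[0.022,-0.2404,0.0525],[0.022,-0.2404,0.0525]],"rot":[[0,4,0],[0,8,0],[0,12,0],[0,16,0],[0,20,0],[0,24,0],[0,28,0],[0,32,0],[0,35,0],[0,37.6,0],[0,37.6,0],[0,37.6,0]],"claw":[1,1,1,1,1,1,1,1,1,1,1,1]}'
python3 - <<'E'
from seg import *
R=tiltR(np.radians(-25));G=np.array([.5197,-.2526,.093])
plan(R,G+R[:,2]*.023,"grasp");print(r.get_state()["qpos"])
look((.61,0,.09))
print("top",blobs("top",(8,90,90),(35,255,255),(300,190,45,50),60),blobs("scene",(5,150,80),(14,255,255),(215,175,70,60)))
E
```

```text
time_s: 29.75
tool_pos: [0.5739, -0.2472, 0.2093]
tool_rot: [[-0.902, -0.088, -0.424], [-0.08, 0.996, -0.036], [0.425, 0.002, -0.905]]
contact_force: [-0.2, -0.2, 1.1]
opening: 0.0856
grip_force: 0.0
grasp slide [-0.0002 -0.0009  0.1514] rot [ 0.0946 -0.1589  0.0265]
[-17.828   47.1108  57.0428  76.327  -21.9382  95.3849 132.869 ]
blue bbox [267.6   267.975  59.125  39.625] ctr [297.1625 287.7875] cen [294.6631 292.9604]
blue bbox [285.1   273.225  14.875   8.875] ctr [292.5375 277.6625] cen [292.1204 278.1733]
brass bbox [306.1   225.225   6.75   10.5  ] ctr [309.475 230.475] cen [309.1259 229.9226]
top [] [(array([245.6  , 190.1  ,  11.5  ,  23.375]), array([251.407, 201.539]))]
```

```bash
python3 -m creep '{"slide":[[0,-0.001,0.03],[0,-0.001,0.06],[0,-0.001,0.09],[0,-0.001,0.12],[0,-0.001,0.142],[0,-0.001,0.1514],[0,-0.001,0.1514],[0,-0.001,0.1514],[0,-0.001,0.1514],[0,-0.001,0.1514],[0,-0.001,0.1514],[0,-0.001,0.1514]],"rot":[[0,0,0],[0,0,0],[0,0,0],[0,0,0],[0,0,0],[0,0,0],[0,0,0],[0,0,0],[0,0,0],[0,0,0],[0,0,0],[0,0,0]],"claw":[1,1,1,1,1,1,1,0.2,0.2,0.2,0.2,0.2]}' 110
python3 - <<'E'
from seg import *
im=r.get_image("top")[:,:,::-1];g=cv2.cvtColor(im,cv2.COLOR_BGR2HSV)
print(g[206:226:2,314:330:2].tolist())
print(blobs("top",(5,60,80),(40,255,255),(300,190,45,50),30),"disc",blobs("top",(0,0,120),(180,35,255),(300,195,45,40),100))
st=r.get_state();R=np.array(st["tool_rot"])
for n in("scene",):print(blobs(n,(5,150,80),(14,255,255),(215,175,70,60)))
print("mouth in tool",R.T@(np.array([.5197,-.2526,.006])-st["tool_pos"]),"axis",R.T[:,2])
E
```

```text
time_s: 31.45
tool_pos: [0.5115, -0.2542, 0.075]
tool_rot: [[-0.903, -0.088, -0.42], [-0.08, 0.996, -0.037], [0.422, 0.001, -0.907]]
contact_force: [0.6, 2.4, 4.3]
opening: 0.0257
grip_force: 105.5
[[[140, 7, 111], [150, 4, 124], [150, 6, 132], [150, 6, 135], [140, 6, 124], [102, 34, 98], [100, 47, 98], [103, 45, 103]], [[0, 2, 119], [143, 7, 141], [165, 3, 146], [110, 6, 128], [106, 27, 105], [104, 53, 102], [103, 55, 107], [102, 52, 113]], [[150, 6, 137], [135, 3, 147], [98, 8, 122], [106, 36, 106], [103, 53, 102], [102, 52, 108], [99, 49, 110], [104, 47, 115]], [[105, 4, 131], [110, 20, 114], [105, 41, 99], [103, 55, 106], [103, 48, 111], [101, 53, 115], [99, 51, 116], [103, 50, 122]], [[106, 36, 93], [102, 50, 92], [104, 51, 100], [104, 51, 105], [103, 46, 117], [103, 54, 119], [103, 51, 121], [103, 50, 123]], [[106, 59, 82], [105, 53, 87], [110, 54, 85], [107, 52, 88], [104, 48, 102], [103, 47, 114], [104, 50, 123], [101, 49, 124]], [[107, 51, 90], [105, 60, 85], [106, 55, 88], [103, 55, 88], [105, 58, 88], [102, 48, 91], [101, 48, 107], [103, 48, 123]], [[100, 48, 111], [101, 52, 103], [106, 56, 96], [103, 52, 94], [106, 53, 91], [104, 55, 93], [105, 50, 92], [102, 50, 103]], [[102, 52, 123], [102, 48, 123], [103, 51, 116], [104, 49, 105], [104, 52, 98], [103, 47, 97], [105, 54, 95], [101, 46, 89]], [[104, 48, 127], [102, 52, 132], [101, 53, 131], [102, 51, 125], [105, 54, 113], [106, 53, 101], [105, 53, 97], [106, 56, 95]]]
[] disc [(array([306.475, 194.6  ,  16.75 ,  18.375]), array([314.211 , 204.9197])), (array([324.725, 194.6  ,   5.375,   7.75 ]), array([327.3367, 198.8906]))]
[(array([245.475, 193.225,  11.5  ,  20.375]), array([251.0737, 204.9808]))]
mouth in tool [-0.0366  0.0009  0.059 ] axis [ 0.4218  0.0007 -0.9067]
```

```bash
cat >> geo.py <<'E'
MT=np.array([-.0366,0,.059]);MA=np.array([.4218,0,-.9067])
def mpos():
    st=r.get_state();R=np.array(st["tool_rot"]);Rc,o=cradle(SX,SY,YAW);m=np.array(st["tool_pos"])+R@MT
    print("mouth_c",Rc.T@(m-o),"axis_c",Rc.T@R@MA,"F_c",Rc.T@st["contact_force"],"tq",st["ft_torque"],"q",st["qpos"],"grip",st["grip_force"]);return m,R@MA
def mplan(d,dx,dy=0,tag="",turn=0):
    Rc,o=cradle(SX,SY,YAW);R=tiltR(TH-np.radians(24.95-turn));plan(R,o+Rc@[dx,dy,d]-R@MT,tag)
E
python3 -m creep '{"slide":[[0.006,0,-0.014],[0.015,0,-0.032],[0.025,0,-0.054],[0.036,0,-0.077],[0.046,0,-0.1],[0.057,0,-0.122],[0.063,0,-0.136],[0.063,0,-0.136]],"rot":[[0,0,0],[0,0,0],[0,0,0],[0,0,0],[0,0,0],[0,0,0],[0,0,0],[0,0,0]],"claw":[0.2,0.2,0.2,0.2,0.2,0.2,0.2,0.2]}'
python3 - <<'E'
from seg import *
m,a=mpos();mplan(.21,.002,-.001,"pre")
for l in(.03,.06,.12):print(l,proj("scene",m+a*l)[0])
u,v=proj("scene",m+a*.06)[0].astype(int)
print(blobs("scene",(3,150,80),(14,255,255),(u-35,v-40,70,80)))
E
```

```text
time_s: 32.65
tool_pos: [0.5119, -0.2553, 0.2255]
tool_rot: [[-0.904, -0.088, -0.418], [-0.079, 0.996, -0.038], [0.42, -0.001, -0.907]]
contact_force: [-0.7, 0.5, -3.9]
opening: 0.0256
grip_force: 106.4
mouth_c [-0.0572 -0.2423  0.1899] axis_c [0.6037 0.0013 0.7972] F_c [-2.907   0.5573 -2.6866] tq [ 0.0703 -0.7432  0.0368] q [-21.8566  41.0577  60.4847  85.4231 -18.3083  92.0937 135.0874] grip 106.38891756534576
pre slide [ 0.0184  0.2412 -0.0279] rot [ -0.0726 -37.1352  -0.0114]
0.03 [248.225  170.5566]
0.06 [247.4174 161.4256]
0.12 [245.7315 142.3633]
[(array([241.225, 149.1  ,  10.   ,  12.625]), array([245.7288, 156.9001])), (array([243.1  , 166.725,   9.125,   3.75 ]), array([247.571 , 168.5693]))]
```

```bash
python3 -m creep '{"slide":[[0.001,0.02,-0.01],[0.002,0.045,-0.02],[0.004,0.07,-0.03],[0.006,0.095,-0.035],[0.008,0.12,-0.035],[0.01,0.145,-0.035],[0.012,0.17,-0.035],[0.014,0.195,-0.035],[0.016,0.22,-0.032],[0.0184,0.241,-0.028],[0.0184,0.241,-0.028],[0.0184,0.241,-0.028]],"rot":[[0,-4,0],[0,-8,0],[0,-12,0],[0,-16,0],[0,-20,0],[0,-24,0],[0,-28,0],[0,-32,0],[0,-35,0],[0,-37.1,0],[0,-37.1,0],[0,-37.1,0]],"claw":[0.2,0.2,0.2,0.2,0.2,0.2,0.2,0.2,0.2,0.2,0.2,0.2]}'
python3 - <<'E'
from seg import *
m,a=mpos();mplan(.175,.002,-.001,"near")
im=r.get_image("scene")[:,:,::-1];u,v,f=285,140,6
c=cv2.resize(im[v:v+90,u:u+70],None,fx=f,fy=f,interpolation=cv2.INTER_CUBIC);d=c.copy()
P=lambda X:tuple(((proj("scene",X)[0]-[u,v]+.5)*f).astype(int))
cv2.line(d,P(m),P(m+a*.13),(0,255,0),1);cv2.circle(d,P(m),3,(0,255,0),1)
cv2.line(d,P(on_axis(.06)),P(on_axis(.156)),(0,0,255),1)
cv2.imwrite("pics/m10.png",np.hstack([c[:, :400],d[:, :400]]))
E
```

```text
time_s: 34.2
tool_pos: [0.4846, -0.0166, 0.2562]
tool_rot: [[-0.975, -0.086, 0.207], [-0.085, 0.996, 0.016], [-0.207, -0.002, -0.978]]
contact_force: [-0.6, -0.1, -2.6]
opening: 0.0258
grip_force: 107.9
mouth_c [-0.0006 -0.0021  0.2091] axis_c [0.0059 0.0022 1.    ] F_c [-2.029  -0.0441 -1.7482] tq [-0.0648  0.3606  0.0144] q [-64.8209 -19.6718  52.8078 120.3968  19.6625  60.9244  74.9118] grip 107.91227996349335
near slide [-0.0165  0.0011  0.0299] rot [-0.1046 -0.335  -0.0707]
```

View pics/m10.png

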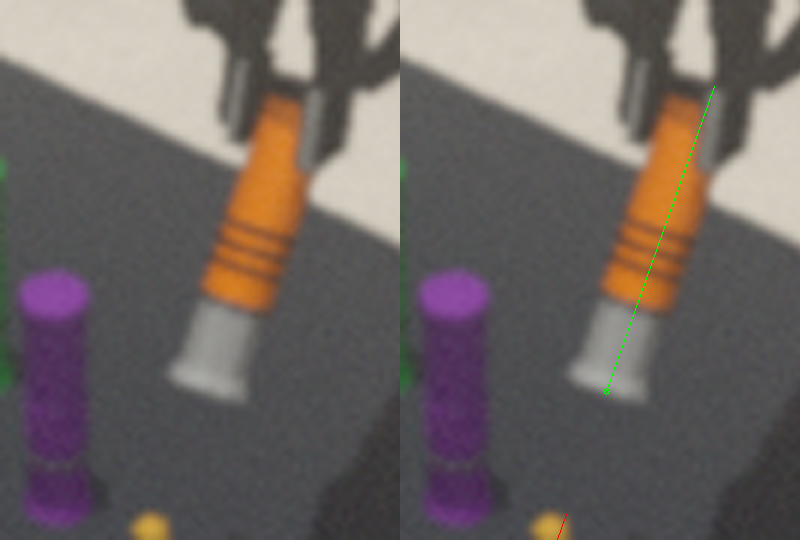

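The picture shows the coupler mouth at crop (208,388) and its slope at 0.29; the nipple is at crop (150,525) and the cartridge's slope is 0.36. The coupler has sagged about 5° about the pads, so I'll lean the tool 5° more and then close in.

```bash
cat >> geo.py <<'E'
_g=MT+MA*.087;MA=Ro.from_rotvec([0,np.radians(5),0]).apply(MA);MT=_g-MA*.087
E
python3 - <<'E'
from geo import *
mpos();mplan(.195,.002,-.001,"pre2",5);mplan(.172,.002,-.001,"near",5)
E
```

```text
mouth_c [-0.0075 -0.0023  0.2094] axis_c [0.0923 0.0025 0.9957] F_c [-1.3773 -0.7959 -2.6394] tq [ 0.0044  0.4317 -0.0145] q [-64.8253 -19.6461  52.8376 120.3423  19.6496  60.9104  74.9048] grip 107.91591882705688
pre2 slide [-0.0091  0.0012  0.012 ] rot [-0.1124 -5.2941 -0.1146]
near slide [-0.0189  0.0013  0.0328] rot [-0.1124 -5.2941 -0.1146]
```

```bash
python3 -m creep '{"slide":[[-0.003,0.0005,0.004],[-0.006,0.001,0.008],[-0.009,0.0012,0.012],[-0.012,0.0012,0.0175],[-0.015,0.0012,0.024],[-0.0185,0.0013,0.032],[-0.0185,0.0013,0.032],[-0.0185,0.0013,0.032]],"rot":[[0,-2,0],[0,-4,0],[0,-5.3,0],[0,-5.3,0],[0,-5.3,0],[0,-5.3,0],[0,-5.3,0],[0,-5.3,0]],"claw":[0.2,0.2,0.2,0.2,0.2,0.2,0.2,0.2]}'
python3 - <<'E'
from seg import *
m,a=mpos();cd(0,0,-.01,"z10")
# silhouettes by row: orange extents and brass extents
u,v,f=285,150,6
im=cv2.resize(r.get_image("scene")[v:v+100,u:u+60,::-1],None,fx=f,fy=f,interpolation=cv2.INTER_CUBIC);h=cv2.cvtColor(im,cv2.COLOR_BGR2HSV)
for nm,lo,hi in(("orange",(3,150,80),(16,255,255)),("brass",(17,110,100),(30,255,255)),("steel",(0,0,118),(180,28,200))):
    k=cv2.inRange(h,lo,hi)
    print(nm,[(round(v+y/f,1),round(u+x.min()/f,1),round(u+x.max()/f,1)) for y in range(0,600,18) for x in [np.flatnonzero(k[y])] if len(x)>8])
print(proj("scene",[m,m+a*.06,m+a*.1,on_axis(.143)]))
E
```

```text
time_s: 35.25
tool_pos: [0.5099, -0.0114, 0.2297]
tool_rot: [[-0.951, -0.088, 0.298], [-0.084, 0.996, 0.026], [-0.299, -0.0, -0.954]]
contact_force: [-0.2, 0.3, -2.4]
opening: 0.0255
grip_force: 108.0
mouth_c [0.0027 0.0009 0.1732] axis_c [-0.0016  0.0002  1.    ] F_c [-1.5964  0.3122 -1.8193] tq [-0.0232  0.5558 -0.001 ] q [-63.8627 -17.6356  53.5849 123.8943  20.1305  50.6395  74.972 ] grip 107.9580706357956
z10 slide [-0.0034  0.      0.0094]
orange [(171.0, np.float64(325.5), np.float64(329.7)), (174.0, np.float64(324.0), np.float64(331.2)), (177.0, np.float64(322.7), np.float64(330.5)), (180.0, np.float64(322.0), np.float64(330.0)), (183.0, np.float64(320.8), np.float64(330.3)), (186.0, np.float64(319.8), np.float64(331.7)), (189.0, np.float64(318.7), np.float64(330.8)), (192.0, np.float64(317.5), np.float64(329.7)), (195.0, np.float64(316.5), np.float64(328.0)), (198.0, np.float64(315.3), np.float64(326.7)), (201.0, np.float64(314.0), np.float64(325.5)), (204.0, np.float64(318.7), np.float64(325.2))]
brass [(228.0, np.float64(307.0), np.float64(313.0)), (231.0, np.float64(307.8
[... 448 characters left out ...]
3)), (174.0, np.float64(319.3), np.float64(340.8)), (177.0, np.float64(319.2), np.float64(344.8)), (207.0, np.float64(312.2), np.float64(321.2)), (210.0, np.float64(311.2), np.float64(321.2)), (213.0, np.float64(310.0), np.float64(320.2)), (216.0, np.float64(308.0), np.float64(319.2)), (219.0, np.float64(312.7), np.float64(319.7)), (234.0, np.float64(300.0), np.float64(303.7)), (237.0, np.float64(299.3), np.float64(309.0)), (240.0, np.float64(298.3), np.float64(313.0)), (243.0, np.float64(297.2), np.float64(311.5)), (246.0, np.float64(296.0), np.float64(310.2)), (249.0, np.float64(294.8), np.float64(309.0))]
[[314.4675 218.9377]
 [322.6725 195.8408]
 [328.2159 180.2366]
 [310.5632 230.2444]]
```

Slopes now match (coupler left edge about 0.37, cartridge 0.375), and the coupler axis extended to v=229 falls on u=310.2 against the nipple's 310.0. Advancing along the axis.

```bash
python3 -m creep '{"slide":[[-0.001,0,0.003],[-0.002,0,0.006],[-0.003,0,0.009],[-0.0041,0,0.0113],[-0.0051,0,0.0141],[-0.0061,0,0.0169],[-0.0071,0,0.0197],[-0.0071,0,0.0197]],"rot":[[0,0,0],[0,0,0],[0,0,0],[0,0,0],[0,0,0],[0,0,0],[0,0,0],[0,0,0]],"claw":[0.2,0.2,0.2,0.2,0.2,0.2,0.2,0.2]}'>/dev/null
python3 -c "
from geo import *
mpos()"
python3 -m creep '{"slide":[[-0.0007,0,0.0019],[-0.0014,0,0.0038],[-0.0014,0,0.0038]],"rot":[[0,0,0],[0,0,0],[0,0,0]],"claw":[0.2,0.2,0.2]}'>/dev/null
python3 -c "
from geo import *
mpos()"
```

```text
mouth_c [0.0024 0.0007 0.1521] axis_c [-0.0014  0.0004  1.    ] F_c [-2.5394  0.1781 -3.095 ] tq [-0.0096  0.5728  0.0094] q [-66.7307 -14.1379  58.3695 123.8014  17.4063  47.2883  77.7097] grip 107.96425580978394
mouth_c [0.0025 0.0008 0.1482] axis_c [-0.0016  0.0002  1.    ] F_c [-1.6484  0.0307 -2.8089] tq [-0.032   0.5605  0.0139] q [-67.3754 -13.4117  59.407  123.7621  16.728   46.6407  78.3737] grip 107.95047283172607
```

```bash
for i in 1 2; do python3 -m creep '{"slide":[[-0.0007,0,0.0019],[-0.0014,0,0.0038],[-0.0014,0,0.0038]],"rot":[[0,0,0],[0,0,0],[0,0,0]],"claw":[0.2,0.2,0.2]}'>/dev/null
python3 -c "
from geo import *
mpos()"; done
```

```text
mouth_c [0.0022 0.0006 0.1443] axis_c [-0.0005  0.0005  1.    ] F_c [-3.6457 -0.1675  0.252 ] tq [-0.2048  0.994  -0.0474] q [-68.067  -12.6417  60.5163 123.7161  15.9815  46.0562  79.086 ] grip 108.80748867988586
mouth_c [0.0019 0.0006 0.1427] axis_c [0.0064 0.0002 1.    ] F_c [-2.0401 -0.7147 39.3391] tq [-0.644   3.9865 -0.1209] q [-68.7643 -11.9764  61.5642 123.3608  15.0687  46.1861  79.8675] grip 111.45758092403412
```

```bash
python3 -m creep '{"slide":[[0.0007,0,-0.0019],[0.0009,0,-0.0024],[0.0009,0,-0.0024]],"rot":[[0,0,0],[0,0,0],[0,0,0]],"claw":[0.2,0.2,0.2]}'>/dev/null
cat > edges.py <<'E'
from seg import *
def edge(lo,hi,rows,u=270,w=80,f=6,n=4):
    ims=np.mean([r.get_image("scene").astype(float) for _ in range(n)],0).astype(np.uint8)[:,:,::-1]
    return ims
def lines():
    im=edge(0,0,0);f=6;u,v=270,150
    h=cv2.cvtColor(cv2.resize(im[v:v+130,u:u+80],None,fx=f,fy=f,interpolation=cv2.INTER_CUBIC),cv2.COLOR_BGR2HSV)
    out={}
    for nm,lo,hi,r0,r1 in(("orange",(3,140,80),(16,255,255),190,201),("steel",(0,0,112),(180,40,220),209,214),("cart",(0,0,105),(180,40,220),241,254),("brass",(17,100,95),(30,255,255),222,236)):
        k=cv2.inRange(h,lo,hi);L=[]
        for y in np.arange(r0,r1,.5):
            x=np.flatnonzero(k[int((y-v+.5)*f)])
            if len(x)>6:L.append((y,u+x.min()/f-.4,u+x.max()/f-.4))
        L=np.array(L)
        if len(L)>3:print(nm,"centre line u=%.2f at v=%.1f slope %.3f | L %.3f R %.3f width %.1f n%d"%((lambda p:(np.polyval(p,L[:,0].mean()),L[:,0].mean(),p[0]))(np.polyfit(L[:,0],L[:,1:].mean(1),1))+(np.polyfit(L[:,0],L[:,1],1)[0],np.polyfit(L[:,0],L[:,2],1)[0],np.mean(L[:,2]-L[:,1]),len(L))))
    return im
E
python3 - <<'E'
from edges import *
m,a=mpos();lines()
print("model coupler",proj("scene",[m+a*l for l in(.02,.05,.085)]).ravel())
print("model cart",proj("scene",[on_axis(l,.002) for l in(.08,.12)]).ravel())
E
```

```text
mouth_c [0.0021 0.0006 0.1436] axis_c [0.0014 0.0001 1.    ] F_c [-1.5917 -0.9106 14.2886] tq [-0.3801  2.0282 -0.082 ] q [-68.296  -12.432   60.8749 123.6167  15.6679  46.0536  79.3611] grip 108.83708238601685
orange centre line u=321.12 at v=195.2 slope -0.104 | L -0.361 R 0.154 width 10.8 n22
cart centre line u=302.10 at v=247.2 slope -0.455 | L -0.519 R -0.390 width 16.0 n26
brass centre line u=308.11 at v=233.0 slope -0.178 | L -0.139 R -0.217 width 2.9 n9
model coupler [313.1865 222.5355 317.244  211.0664 322.0194 197.5683]
model cart [301.8369 253.9251 307.1411 238.9512]
```

```bash
p(){ python3 -c "
from geo import *
st=r.get_state();R=np.array(st['tool_rot']);Rc,o=cradle(SX,SY,YAW);print(st['time_s'],Rc.T@(np.array(st['tool_pos'])+R@MT-o),'F_c',Rc.T@st['contact_force'],'tq',st['ft_torque'])"; }
python3 -m creep '{"slide":[[0,-0.001,0],[0,-0.001,0]],"rot":[[0,0,0],[0,0,0]],"claw":[0.2,0.2]}'>/dev/null;p
python3 -m creep '{"slide":[[-0.0009,0,-0.0003],[-0.0009,0,-0.0003]],"rot":[[0,0,0],[0,0,0]],"claw":[0.2,0.2]}'>/dev/null;p
python3 -m creep '{"slide":[[-0.0009,0,-0.0003],[-0.0009,0,-0.0003]],"rot":[[0,0,0],[0,0,0]],"claw":[0.2,0.2]}'>/dev/null;p
```

```text
38.25 [0.0021 0.0004 0.1436] F_c [-2.2354  0.4582 14.5998] tq [-0.0843  2.0587  0.065 ]
38.5 [0.0024 0.0004 0.1436] F_c [-2.4766  0.5813 14.0548] tq [-0.0496  2.1599  0.0461]
38.75 [0.0028 0.0004 0.1436] F_c [-2.852  -0.4587 14.2443] tq [-0.0913  2.3703  0.0871]
```

```bash
cat > p.py <<'E'
from geo import *
st=r.get_state();R=np.array(st['tool_rot']);Rc,o=cradle(SX,SY,YAW);print(st['time_s'],Rc.T@(np.array(st['tool_pos'])+R@MT-o),'ax',(Rc.T@R@MA)[:2],'F_c',Rc.T@st['contact_force'],'tq',st['ft_torque'])
E
python3 -m creep '{"slide":[[0.001,0,-0.003],[0.002,0,-0.0057],[0.002,0,-0.0057]],"rot":[[0,0,0],[0,0,0],[0,0,0]],"claw":[0.2,0.2,0.2]}'>/dev/null;python3 p.py
python3 -m creep '{"slide":[[-0.0007,0,0.0019],[-0.0014,0,0.0038],[-0.0018,0,0.005],[-0.0018,0,0.005]],"rot":[[0,0,0],[0,0,0],[0,0,0],[0,0,0]],"claw":[0.2,0.2,0.2,0.2]}'>/dev/null;python3 p.py
python3 -m creep '{"slide":[[-0.0005,0,0.0014],[-0.0005,0,0.0014]],"rot":[[0,0,0],[0,0,0]],"claw":[0.2,0.2]}'>/dev/null;python3 p.py
python3 - <<'E'
from edges import *
im=lines();cv2.imwrite("pics/raw_s11.png",im)
E
```

```text
39.125 [ 0.0046 -0.0001  0.1488] ax [-0.002  -0.0003] F_c [-2.9384 -0.3299 -1.459 ] tq [-0.0322  0.9284  0.0041]
39.625 [ 0.0033 -0.0004  0.1439] ax [0.002  0.0007] F_c [-3.3422 -0.4972  9.0687] tq [-0.2667  2.0464 -0.0543]
39.875 [ 0.0033 -0.0004  0.1432] ax [0.0043 0.0005] F_c [-3.9551 -0.5141 22.5872] tq [-0.4118  3.0652  0.0154]
orange centre line u=320.51 at v=195.2 slope -0.099 | L -0.380 R 0.182 width 10.7 n22
cart centre line u=302.04 at v=247.2 slope -0.455 | L -0.520 R -0.391 width 16.0 n26
brass centre line u=308.05 at v=233.0 slope -0.131 | L -0.133 R -0.128 width 2.9 n9
```

```bash
python3 -m creep '{"slide":[[0.0018,0,-0.002],[0.0025,0,-0.003],[0.0025,0,-0.003],[0.0025,-0.001,-0.003],[0.0025,-0.002,-0.003],[0.0025,-0.002,-0.003]],"rot":[[0,0,0],[0,0,0],[0,0,0],[0,0,0],[0,0,0],[0,0,0]],"claw":[0.2,0.2,0.2,0.2,0.2,0.2]}'>/dev/null;python3 p.py
for i in 1 2 3; do python3 -m creep '{"slide":[[0,-0.001,0],[0,-0.001,0]],"rot":[[0,0,0],[0,0,0]],"claw":[0.2,0.2]}'>/dev/null;python3 p.py; done
```

```text
40.825 [ 0.0033 -0.0021  0.1455] ax [-0.0019 -0.0001] F_c [-3.4135 -0.2892 -1.8997] tq [0.0493 0.8696 0.0055]
41.075 [ 0.0034 -0.0031  0.1456] ax [-0.002  -0.0001] F_c [-2.1699  0.185  -1.676 ] tq [0.0907 0.9525 0.1453]
41.325 [ 0.0035 -0.0039  0.1456] ax [-0.0021 -0.0003] F_c [-2.999   0.8704 -2.0116] tq [0.1911 0.9325 0.1278]
41.575 [ 0.0035 -0.005   0.1456] ax [-0.0021 -0.0002] F_c [-3.2254  1.6439 -1.0852] tq [0.3544 0.9008 0.1517]
```

```bash
python3 -m creep '{"slide":[[0,0.002,0],[0,0.004,0],[0,0.006,0],[0,0.007,0],[0,0.007,0]],"rot":[[0,0,0],[0,0,0],[0,0,0],[0,0,0],[0,0,0]],"claw":[0.2,0.2,0.2,0.2,0.2]}'>/dev/null;python3 p.py
for i in 1 2 3; do python3 -m creep '{"slide":[[0,0.001,0],[0,0.001,0]],"rot":[[0,0,0],[0,0,0]],"claw":[0.2,0.2]}'>/dev/null;python3 p.py; done
```

```text
42.2 [0.0032 0.0014 0.1456] ax [-0.0016  0.0007] F_c [-2.7573 -1.5634 -2.5171] tq [-0.4127  0.8864 -0.1413]
42.45 [0.0034 0.0025 0.1456] ax [-0.0018  0.0005] F_c [-2.795  -1.2532 -1.1751] tq [-0.5698  0.8528 -0.158 ]
42.7 [0.0035 0.0038 0.1456] ax [-0.0021  0.0001] F_c [-2.2696 -1.0982 -1.3104] tq [-0.623   0.8055 -0.2083]
42.95 [0.0034 0.0049 0.1456] ax [-0.002  0.   ] F_c [-2.5565 -1.2262 -1.9143] tq [-0.5483  0.7657 -0.1536]
```

```bash
python3 -m creep '{"slide":[[0,-0.002,0],[0,-0.004,0],[0,-0.006,0],[0,-0.0063,0],[0,-0.0063,0]],"rot":[[0,0,0],[0,0,0],[0,0,0],[0,0,0],[0,0,0]],"claw":[0.2,0.2,0.2,0.2,0.2]}'>/dev/null;python3 p.py
python3 - <<'E'
from edges import *
look((.61,0,.09));lines()
E
```

```text
43.575 [ 0.0033 -0.0011  0.1456] ax [-0.0018 -0.0004] F_c [-2.517   0.2614 -2.5712] tq [0.0735 0.8291 0.0717]
blue bbox [267.6   267.6    59.125  40.   ] ctr [297.1625 287.6   ] cen [294.712 292.943]
blue bbox [284.975 273.35   14.875   8.875] ctr [292.4125 277.7875] cen [292.0912 278.2066]
brass bbox [308.85  207.6    13.375   8.5  ] ctr [315.5375 211.85  ] cen [315.5736 211.1386]
brass bbox [306.1   229.975   3.875   5.375] ctr [308.0375 232.6625] cen [307.9647 232.5965]
orange centre line u=320.44 at v=195.2 slope -0.139 | L -0.361 R 0.083 width 11.2 n22
cart centre line u=301.81 at v=247.2 slope -0.441 | L -0.501 R -0.380 width 15.9 n26
brass centre line u=307.96 at v=232.5 slope -0.194 | L -0.191 R -0.197 width 2.9 n11
```

```bash
for i in 1 2 3 4; do python3 -m creep '{"slide":[[0.00094,0,0.00034],[0.00094,0,0.00034]],"rot":[[0,0,0],[0,0,0]],"claw":[0.2,0.2]}'>/dev/null;python3 p.py; done
```

```text
44.125 [ 0.0026 -0.0016  0.1456] ax [-0.0024  0.0001] F_c [-2.4349  0.7761 -1.9627] tq [-0.0103  0.6523  0.0177]
44.375 [ 0.0016 -0.0017  0.1456] ax [-0.0024  0.0002] F_c [-2.9026  0.3113 -1.982 ] tq [-0.0398  0.5903  0.0193]
44.625 [ 0.0002 -0.0015  0.1456] ax [-0.0018  0.    ] F_c [-2.4515  0.5313 -2.5288] tq [ 0.0139  0.5792 -0.0415]
44.875 [-0.0009 -0.0015  0.1456] ax [-0.0016 -0.    ] F_c [-1.709  -0.1881 -2.0141] tq [-0.0603  0.5889 -0.0053]
```

```bash
for i in 1 2 3 4; do python3 -m creep '{"slide":[[0.00094,0,0.00034],[0.00094,0,0.00034]],"rot":[[0,0,0],[0,0,0]],"claw":[0.2,0.2]}'>/dev/null;python3 p.py; done
```

```text
45.125 [-0.0019 -0.0015  0.1456] ax [-0.0016  0.    ] F_c [-2.1871  0.9229 -2.7343] tq [0.0128 0.6177 0.0051]
45.375 [-0.0029 -0.0015  0.1456] ax [-0.0016 -0.    ] F_c [-2.271   0.3802 -1.9363] tq [-0.0524  0.5918 -0.028 ]
45.625 [-0.0039 -0.0015  0.1456] ax [-0.0017  0.    ] F_c [-0.7358  0.4047 -2.7547] tq [-0.0238  0.5113 -0.0293]
45.875 [-0.0049 -0.0015  0.1456] ax [-0.0016  0.    ] F_c [-1.7164 -0.0095 -2.5483] tq [-0.0495  0.5617 -0.0214]
```

```bash
cat >> geo.py <<'E'
MA=Ro.from_rotvec([0,np.radians(-2.5),0]).apply(MA);MT=_g-MA*.087
E
python3 - <<'E'
from geo import *
mpos();mplan(.149,.0024,-.0014,"go",2.5)
E
```

```text
mouth_c [-0.0011 -0.0015  0.1457] axis_c [-0.0452  0.      0.999 ] F_c [-1.7164 -0.0095 -2.5483] tq [-0.0495  0.5617 -0.0214] q [-67.1    -13.6082  59.5217 124.6567  17.0235  45.8606  78.4009] grip 107.58879840373993
go slide [-0.0049  0.0001 -0.0058] rot [ 0.001   2.5934 -0.0043]
```

```bash
python3 -m creep '{"slide":[[-0.0015,0,-0.002],[-0.003,0,-0.004],[-0.0049,0,-0.0058],[-0.0049,0,-0.0058]],"rot":[[0,0.8,0],[0,1.6,0],[0,2.6,0],[0,2.6,0]],"claw":[0.2,0.2,0.2,0.2]}'>/dev/null;python3 p.py
python3 -c "
from edges import *
lines();cd(0,0,-.01,'z10');m,a=mpos();print(proj('scene',[m+a*.085,m+a*.05]))"
python3 -m creep '{"slide":[[-0.0009,0,0.002],[-0.0017,0,0.0041],[-0.0017,0,0.0041]],"rot":[[0,0,0],[0,0,0],[0,0,0]],"claw":[0.2,0.2,0.2]}'>/dev/null;python3 p.py
for i in 1 2; do python3 -m creep '{"slide":[[-0.0006,0,0.0014],[-0.0006,0,0.0014]],"rot":[[0,0,0],[0,0,0]],"claw":[0.2,0.2]}'>/dev/null;python3 p.py; done
```

```text
46.375 [ 0.0041 -0.0015  0.149 ] ax [-0.0014  0.0006] F_c [-1.4367  0.3289 -2.6537] tq [-0.0684  0.5332 -0.0215]
orange centre line u=320.62 at v=195.2 slope -0.162 | L -0.316 R -0.008 width 11.5 n22
cart centre line u=302.07 at v=247.2 slope -0.451 | L -0.517 R -0.385 width 16.0 n26
brass centre line u=308.37 at v=232.0 slope -0.210 | L -0.194 R -0.225 width 3.2 n15
z10 slide [-0.0038  0.      0.0092]
mouth_c [ 0.0021 -0.0015  0.149 ] axis_c [0.0006 0.0001 1.    ] F_c [-2.072  -0.1805 -2.5698] tq [-0.0808  0.5043  0.0196] q [-69.6605 -11.3337  62.8202 121.8742  13.6861  49.1772  81.3667] grip 107.83976018428802
[[322.0339 195.1783]
 [317.2531 208.6893]]
46.95 [ 0.0023 -0.0015  0.1445] ax [0.0004 0.0003] F_c [-1.6198  0.3866 -1.8386] tq [-0.014   0.5003 -0.0352]
47.2 [ 0.0023 -0.0016  0.143 ] ax [0.0005 0.0003] F_c [-2.0117 -0.9898 -1.7099] tq [-0.1636  0.5751  0.0146]
47.45 [ 0.0021 -0.0016  0.1416] ax [0.0011 0.0003] F_c [-2.849  -1.0412  0.9015] tq [-0.1816  0.9561 -0.0354]
```

```bash
for i in 1 2 3; do python3 -m creep '{"slide":[[-0.0006,0,0.0014],[-0.0006,0,0.0014]],"rot":[[0,0,0],[0,0,0]],"claw":[0.2,0.2]}'>/dev/null;python3 p.py; done
```

```text
47.7 [ 0.002  -0.0014  0.1403] ax [ 0.0017 -0.    ] F_c [-2.2016  0.1049  4.8136] tq [-0.236   1.3409  0.0408]
47.95 [ 0.0021 -0.0015  0.1388] ax [0.0019 0.    ] F_c [-2.5227 -0.4241  5.6681] tq [-0.1421  1.4414  0.0124]
48.2 [ 0.0028 -0.0013  0.1367] ax [-0.001  -0.0001] F_c [-3.1553 -0.0839 -3.7565] tq [-0.0606  0.5809 -0.0108]
```

The axial force rose to about 8 N, then dropped at mouth depth 0.1367 m: the jaws snapped over the head. Pushing on to compress the spring.

```bash
python3 -m creep '{"slide":[[-0.0006,0,0.0014],[-0.0012,0,0.0028],[-0.0012,0,0.0028]],"rot":[[0,0,0],[0,0,0],[0,0,0]],"claw":[0.2,0.2,0.2]}'>/dev/null;python3 p.py
for i in 1 2 3; do python3 -m creep '{"slide":[[-0.0006,0,0.0014],[-0.0006,0,0.0014]],"rot":[[0,0,0],[0,0,0]],"claw":[0.2,0.2]}'>/dev/null;python3 p.py; done
```

```text
48.575 [ 0.0033 -0.0011  0.1338] ax [-0.0012 -0.0004] F_c [-1.9144  0.734  -2.8572] tq [0.0633 0.5884 0.0812]
48.825 [ 0.003  -0.0011  0.1324] ax [-0.0003 -0.0003] F_c [-1.0121  1.1422  3.8229] tq [0.1907 1.0945 0.0827]
49.075 [ 0.003  -0.0011  0.1309] ax [-0.0001 -0.0004] F_c [-1.4507  1.1682  5.7477] tq [0.2525 1.1962 0.135 ]
49.325 [ 0.003  -0.0011  0.1295] ax [ 0.0001 -0.0004] F_c [-1.5393  1.5522  6.4189] tq [0.3108 1.3058 0.1895]
```

```bash
for i in 1 2 3 4; do python3 -m creep '{"slide":[[-0.0006,0,0.0014],[-0.0006,0,0.0014]],"rot":[[0,0,0],[0,0,0]],"claw":[0.2,0.2]}'>/dev/null;python3 p.py; done
```

```text
49.575 [ 0.003  -0.0011  0.1281] ax [ 0.0005 -0.0005] F_c [-0.9082  1.727   8.1809] tq [0.2381 1.4561 0.1313]
49.825 [ 0.003  -0.0011  0.1269] ax [ 0.0016 -0.0006] F_c [-1.6687  1.9842 15.172 ] tq [0.2254 1.8631 0.1992]
50.075 [ 0.0027 -0.0011  0.1266] ax [ 0.0056 -0.001 ] F_c [ 0.1029  1.8508 33.5205] tq [0.2215 3.3563 0.1063]
50.325 [ 0.0024 -0.0011  0.1262] ax [ 0.0098 -0.0016] F_c [ 0.8916  2.36   52.9056] tq [0.133  4.8974 0.2292]
```

A stiff stop came after the spring rise, 25 mm past the head: the plunger is fully in. I'll ease the hold to about 30 N and check it.

```bash
python3 -m creep '{"slide":[[0.0005,0,-0.0012],[0.0005,0,-0.0012],[0.0005,0,-0.0012],[0.0005,0,-0.0012]],"rot":[[0,0,0],[0,0,0],[0,0,0],[0,0,0]],"claw":[0.2,0.2,0.2,0.2]}';python3 p.py
python3 - <<'E'
from edges import *
look((.61,0,.09));lines()
E
```

```text
time_s: 50.82
tool_pos: [0.5378, -0.0111, 0.1927]
tool_rot: [[-0.965, -0.088, 0.249], [-0.084, 0.996, 0.024], [-0.25, 0.002, -0.968]]
contact_force: [-22.0, 1.4, 28.6]
opening: 0.0255
grip_force: 110.0
50.825 [ 0.0027 -0.0011  0.1265] ax [ 0.0059 -0.0013] F_c [-0.0236  3.3474 35.922 ] tq [0.2021 3.466  0.1123]
blue bbox [267.6  267.35  59.    40.25] ctr [297.1   287.475] cen [294.7817 292.8522]
blue bbox [285.1   273.225  14.75    8.875] ctr [292.475  277.6625] cen [292.07  278.167]
brass bbox [306.6   207.6    16.625  15.875] ctr [314.9125 215.5375] cen [314.3706 214.809 ]
orange centre line u=318.57 at v=195.2 slope -0.201 | L -0.283 R -0.120 width 8.0 n22
cart centre line u=302.02 at v=247.2 slope -0.447 | L -0.512 R -0.383 width 16.0 n26
```

The push is holding at about 38 N along the axis, still at the stop. The cartridge hasn't moved (band still at (292.5,277.7)) and the brass nipple is covered by the coupler. Handing in.

```bash
python3 -c "
from bench import r
print(r.finish_job())"
```

```text
the job is handed in; nothing more can be done
None
```

The job is handed in at about 51 s: the cartridge lies released in the cradle, and the coupler snapped onto the nipple and is still gripped and pressed to the stop with about 38 N, judged from the force readings, since the plunger can't be seen. On the first try the cartridge slipped in the grip and touched the cradle, so I stood it on the bench and re-gripped it before seating it.

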